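# Put the seasonings, spoon and lemon back in their places after cooking

## Task

Cooking is done: put each thing back where its kind belongs. Stand the yellow-capped and the black-capped jar upright in the two empty compartments of the wooden spice rack and the steel mill upright in its small dark saucer, put the lemon in the blue fruit bowl, and lay the spoon on the grey spoon rest with its bowl in the round dish and its handle along the tongue. Knock nothing over and leave the white-capped jar in its compartment.

Things in the scene. Friction and masses are not known exactly. Their poses are not given: they have to be found in the camera images.
- yellow_jar: Loose glass spice jar with a mustard-yellow screw cap and a brown label, standing upright; 45 mm across, 100 mm tall (the cap is the top 20 mm and 44 mm across). Origin at the centre of its foot, z up.
- black_jar: Loose glass spice jar with a black screw cap and a green label, standing upright; 40 mm across, 105 mm tall (the cap is the top 21 mm and 41 mm across). Origin at the centre of its foot, z up.
- mill: Loose slim steel pepper mill standing upright, round; 209 mm tall, 50 mm across at the foot, 46 mm across from 60 mm up to the top; 0.33 kg, give or take a quarter. Its head, from 156 mm up, does not turn here. Origin at the centre of its foot, z up.
- lemon: Loose yellow lemon lying on its side; 83 mm long along its x, 58 mm wide and 58 mm high. Origin under its middle, on the surface it lies on at the start (its middle is 29 mm along its z); z up at the start. It may roll a little when let go.
- spoon: Loose wooden spoon lying flat, bowl upward; 160 mm long, straight round handle 14 mm thick, bowl 48 mm across and 14 mm high. Origin at the middle of its length, on the surface it lies on; x runs along it to the bowl end, z up. Centre of the bowl 56 mm along +x; the handle, from x = -80 mm to the bowl, can be gripped across at the origin (about its balance point) or up to 30 mm behind.
- white_jar: Glass spice jar with a white cap, 47 mm across, 98 mm tall, already standing in the middle compartment of the spice rack; it stays there. Origin at the centre of its foot, z up.
- spice_rack: Fixed low wooden rack, 224 mm long along its y, 80 mm deep along its x. Origin at the centre of its underside; x points to the 50 mm high back board. Three square compartments in a row, each 64 x 64 mm inside and open at the top, centred at y = -72, 0 and +72 mm (x = 0); their floor is 8 mm above the underside. The middle one is taken by the white-capped jar, the two end ones are empty. Front lip 32 mm high, dividers 36 mm, ends 50 mm.
- mill_saucer: Fixed small round saucer of dark brown wood, the drip saucer of the mill; 88 mm across. Origin at the centre of its underside. Flat floor 5 mm above the underside and at least 68 mm across, rim 13 mm high.
- spoon_rest: Fixed flat grey spoon rest: round dish with a tongue. Origin on its underside, between the two; x points to the dish, centred at x = +34 mm, 87 mm across inside. Its rim, 13 mm high, is left open 70 mm wide towards -x, where the flat tongue, 36 mm wide, carries the handle; it ends at x = -85 mm (the handle may stick out). Dish floor and tongue lie level, 5 mm above the underside.
- fruit_dish: Fixed shallow round blue bowl, the fruit bowl; 162 mm across the rim, 34 mm high, empty. Origin at the centre of its underside. Floor 5 mm above the underside, flat over the middle 100 mm; from there the wall slopes outwards, inside it is about 135 mm across at 18 mm height.
Not all that is in view belongs to the job. Leave any turquoise look-alike of the black_jar alone.

How it is judged:
By the outcome, as a careful person would: the job done as asked, in the order asked, and still so for the second after the job is handed in, with the robot touching nothing.
It also fails if it takes over 144 s, if anything falls off the work surface, if the arm or the gripper's body presses on something with over 40 N, if the wrist force passes 120 N, or if a joint passes its speed limit or range.

## Robot

A 6-joint arm with a two-finger parallel gripper is mounted at the origin on the work surface; the furniture and walls round the work are solid. World frame = base frame: x ahead of the robot, y to its left, z up, the work surface at z = 0. Lengths are in mm, angles in rad, forces in N, time in s.
With the tool pointing down it reaches from about 300 to 875 mm from the base axis. Payload 6.4 kg.
Tool frame: the origin (TCP) lies at the very end of the fingers, on their centre line; the grasp point (between the pads) lies 19 mm behind it; z points along the fingers, y is the line along which they close (so a half turn about z gives the same grasp; the last joint's range is limited). The gripper opens to 88 mm and grips with 3 to 60 N. Pads are 18 mm wide; open, the fingers measure 123 mm over their backs; the gripper's body (75 mm by 187 mm) begins 45 mm behind the grasp point.
Start: joints at [-1.425, 0.181, 1.607, -0, 1.354, -0.206], TCP at [198.155, -539.792, 238.714] pointing down, gripper open.
Joint ranges: [-2.99, 2.99], [-0.89, 2.07], [0.3, 2.58], [-1.14, 4.28], [0, 2.63], [-3.12, 3.12]. Speed limits (rad/s): [2.57, 2.57, 3.01, 3.14, 3.14, 3.14].

## Interface

Orientations are given as a unit quaternion [x, y, z, w].
In Python, from plant import env, optics, job gives the robot as it stands.
- The arm moves only by the shell command python3 -m jog 'ROWS' [FORCE]. ROWS is JSON, a list of rows, each a list of 3 entries, a list of its own where there are three numbers: the shift along the tool's x, y, z in mm, then the turn, a rotation vector about the tool's x, y, z in degrees, then the closure, from -1 (fully open) to 1 (shut). A call has 1 to 20 rows; each row shifts and turns the commanded pose from where the row before left it, along the tool's axes as they then stand; what a row does not reach is not made up. A row lasts 1/12 s, in which the tool goes at most 41.7 mm and 7.16 degrees, less where a joint would pass 70% of its speed; a pose out of reach is approached as far as the arm can. A call is refused whole if a number of a shift passes 41.7 or a number of a turn 7.16, either way. A call with a gripper value outside its range is refused whole. The fingers move at their own pace and stop on an object; FORCE is the grip in N (left out, the last holds). Time passes only in rows, so rows that do not move let the fingers close. It gives the time, the measured TCP pose, the force, the opening and the grip force at its end, in the units of the state.
- env.get_obs(): the state, without advancing time (a new reading comes with each control period).
- optics.grab_frame(name): name is "side" or "top"; returns (picture, depth): 384x512x3 uint8, red, green, blue; 384x512 float32, mm along the optical axis (not along the pixel's ray), 0 where there is no reading.
- optics.camera_info(name): a dict with "fx", "fy", "cx", "cy" (pixels), "R" (3x3) and "t" (3): a world point X has camera coordinates R X + t. Camera axes: x right, y down, z forward; pixel columns grow to the right and rows downward; lengths in mm; the calibration is good to about 2 mm. A picture is of the moment at which its call begins. camera_info takes no time and is no camera call.
- job.hand_in(): hands the job in; it is judged then, once.
The state is a dict: "t": time; "qpos": joint angles; "dq": joint speeds; "joint_efforts": joint torques, N m; "eef_pos": TCP position; "ee_rot": TCP orientation; "contact_force": force on the tool from outside, world axes, zero at the start; "moment": the same for the moment, N m; "gripper_width": finger opening in mm; "grip_force": force on a finger pad.
Only numpy, scipy, OpenCV 4.12 (cv2) and the standard library are available. Lean on these libraries where they do the work, as an engineer would, in place of code of your own. Each camera call takes 0.05 s, during which the arm holds its last target. There are 200 camera calls.

## Working session

There is one attempt and no reset: what is moved stays moved. The work goes in short steps, Python scripts to look and compute and a shell command to move; the robot and the scene stay as the last step left them, time stands still between calls to the robot, and variables do not carry over. Pictures are saved under pics/ and viewed, at most 14 in all, crops included, and the job is handed in when it is done.

```bash
ls; mkdir -p pics; python3 - <<'E'
from plant import env, optics, job
import cv2, numpy as np
for n in ("top","side"):
    p,d=optics.grab_frame(n)
    np.savez(f"/tmp/{n}.npz",p=p,d=d)
    cv2.imwrite(f"pics/{n}0.png",cv2.resize(p[:,:,::-1],(800,600),interpolation=cv2.INTER_CUBIC))
    c=optics.camera_info(n); R=np.array(c["R"]); print(n,c["fx"],c["cx"],c["cy"],R.round(3).tolist(),(-R.T@np.array(c["t"])).round(0))
print(env.get_obs())
E
```

```text
pics
top 489.40420457154175 252.15709302556075 192.54651460809666 [[-0.028, -1.0, -0.015], [-0.995, 0.029, -0.091], [0.091, 0.012, -0.996]] [ 385.    2. 1307.]
side 481.29330914662523 244.46388019061757 186.2409826617932 [[-0.932, -0.364, -0.001], [-0.242, 0.623, -0.744], [0.271, -0.693, -0.668]] [ 112. 1035. 1052.]
{'t': 0.1, 'qpos': array([-1.42530705e+00,  1.81478234e-01,  1.60790501e+00, -1.60030145e-05,
        1.35379230e+00, -2.06296305e-01]), 'dq': array([-0.00087936, -0.00140375, -0.00324049, -0.00068153, -0.00088696,
       -0.00179873]), 'joint_efforts': array([ 1.11359870e-03, -4.34817910e+01, -3.42697513e+01,  7.05104764e-02,
        3.39224841e-02, -4.12859208e-05]), 'eef_pos': array([ 198.07263733, -539.29332443,  237.89521846]), 'ee_rot': array([ 9.84570094e-01,  1.74988868e-01,  1.62501795e-05, -7.91318234e-04]), 'contact_force': array([ 0.07895641, -0.34957986,  0.6240698 ]), 'moment': array([-0.04395795,  0.01755041,  0.00760879]), 'grip_force': 0.0, 'gripper_width': 87.76472768516189}
```

View pics/top0.png

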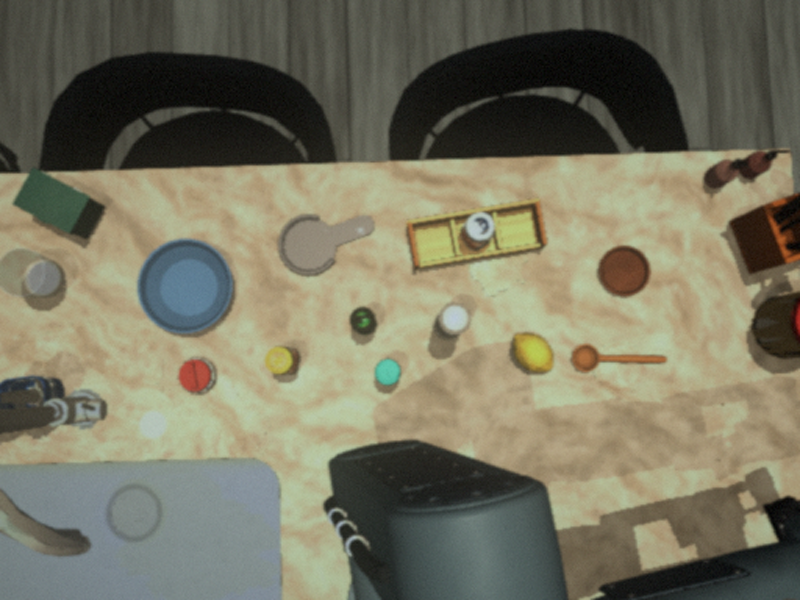

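View pics/side0.png

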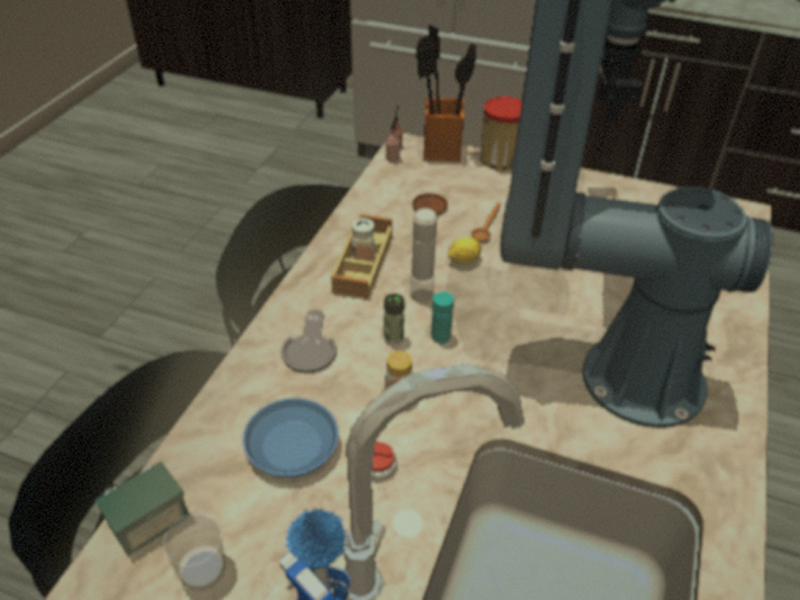

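The top view (800x600 px) shows:
- **Jars:** yellow-capped at (281,360), black-capped at (363,320), and the turquoise look-alike at (388,373), which I leave alone. The red-lidded thing at (197,376) is a distractor.
- **Mill:** light top at (453,320). It could be confused with the white jar, which sits in the rack at (480,230).
- **Other loose things:** lemon (532,352) and spoon (585–665,358).
- **Destinations:** rack (478,235), saucer (624,270), spoon rest (310,245) and bowl (186,286).

The side view agrees, with the yellow jar at (398,375), black jar at (394,318) and mill at (424,255).

```bash
cat > h.py <<'E'
import numpy as np, cv2
from plant import env, optics, job
def frame(n):
    p,d=optics.grab_frame(n); return p,d
def cam(n):
    c=optics.camera_info(n); return c,np.array(c["R"]),np.array(c["t"])
def ray(n,u,v,z):   # native pixel -> world at height z
    c,R,t=cam(n); o=-R.T@t
    r=R.T@np.array([(u-c["cx"])/c["fx"],(v-c["cy"])/c["fy"],1.]); return (o+r*(z-o[2])/r[2])
def cloud(n,d):
    c,R,t=cam(n); v,u=np.mgrid[:d.shape[0],:d.shape[1]]
    X=np.stack([(u-c["cx"])/c["fx"]*d,(v-c["cy"])/c["fy"]*d,d],-1)-t
    return X@R
def blob(m,seed,r=40):  # component nearest seed
    k,l,s,ce=cv2.connectedComponentsWithStats(m.astype(np.uint8))
    i=[j for j in range(1,k) if s[j,4]>25]
    j=min(i,key=lambda j:np.hypot(*(ce[j]-seed))); return l==j,ce[j],s[j]
E
python3 - <<'E'
from h import *
f=np.load("/tmp/top.npz");p,d=f["p"],f["d"];W=cloud("top",d)
hsv=cv2.cvtColor(p,cv2.COLOR_RGB2HSV)
S={"yellow":(281,360,100),"black":(363,320,105),"mill":(453,320,209),"white":(480,230,106),"lemon":(532,352,29),"turq":(388,373,105),"saucer":(624,270,13),"fdish":(186,286,34),"rest":(310,245,5),"spoonbowl":(585,358,7),"red":(197,376,50),"rackc":(478,235,40)}
for n,(u,v,z) in S.items():
    u,v=u*.64,v*.64; a=W[int(v)-2:int(v)+3,int(u)-2:int(u)+3].reshape(-1,3)
    print(n,ray("top",u,v,z).round(1)[:2],"depthpt",np.median(a,0).round(1),hsv[int(v),int(u)])
# height map picture
H=W[...,2]; print("table z",np.median(H[190:260,230:240]))
x0,x1,y0,y1=90,440,115,255
im=cv2.resize(p[y0:y1,x0:x1,::-1],None,fx=2.28,fy=2.28,interpolation=cv2.INTER_CUBIC)
# heights colored with W in mm
hm=cv2.applyColorMap(np.clip(H[y0:y1,x0:x1]*1.1,0,255).astype(np.uint8),cv2.COLORMAP_JET)
hm=cv2.resize(hm,(im.shape[1],im.shape[0]),interpolation=cv2.INTER_NEAREST)
o=np.vstack([im,hm])[:600];print(o.shape);cv2.imwrite("pics/crop1.png",o[:, :800])
E
```

```text
yellow [407.  197.2] depthpt [408.1 199.2 100.9] [ 29 134 185]
black [466.2  66. ] depthpt [468.   66.6 105.4] [ 52  90 130]
mill [455.4 -69. ] depthpt [457.2 -67.  209.7] [101  27 209]
white [ 603.9 -123.5] depthpt [ 604.2 -122.8  107.1] [ 90  17 191]
lemon [ 409.9 -210. ] depthpt [ 410.  -204.2   58.4] [ 33 149 198]
turq [381.9  28.8] depthpt [383.7  29.5 105.1] [ 82 132 188]
saucer [ 544.7 -374.6] depthpt [ 547.7 -376.     6.4] [ 10 148 107]
fdish [536.9 366.1] depthpt [540.6 374.    6.2] [103  92 152]
rest [605.1 159.6] depthpt [606.9 160.2   7.5] [ 22  40 147]
spoonbowl [ 397.7 -302.5] depthpt [ 398.  -301.9    4.4] [ 13 160 169]
red [385.7 343.9] depthpt [387.3 347.7  39.3] [  4 161 169]
rackc [ 607.6 -126.7] depthpt [ 596.8 -117.7  106.9] [ 88  18 197]
table z 1.9175732509083305
(600, 798, 3)
```

View pics/crop1.png

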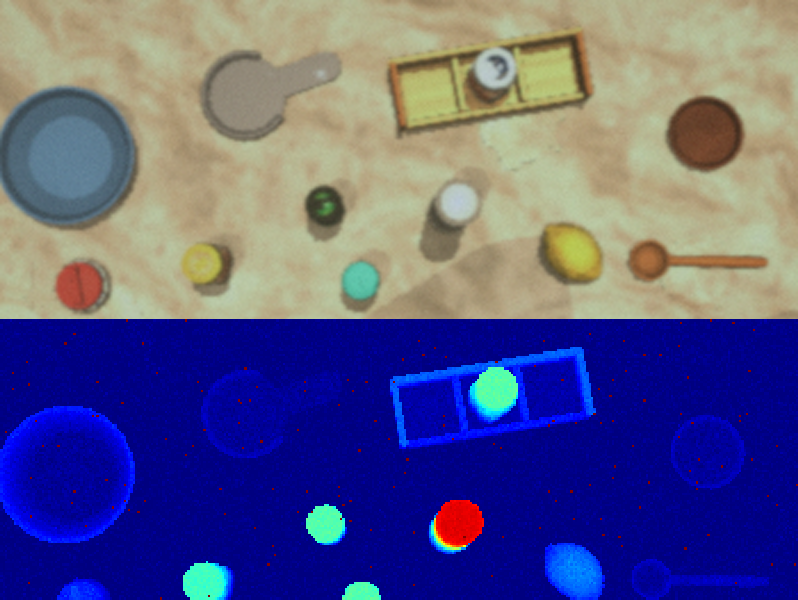

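The crop shows the yellow cap at (202,263), the black cap with green shading at (325,206) and turquoise at (360,281). The mill is at (456,204) and is 209 mm tall by depth, so it is not the white jar at (495,68). The lemon is at (571,252) and the spoon bowl at (650,260) with its handle to the right. The choices match the descriptions, so next I measure precisely.

```bash
python3 - <<'E'
from h import *
f=np.load("/tmp/top.npz");p,d=f["p"],f["d"];W=cloud("top",d);H=W[...,2]
hsv=cv2.cvtColor(p,cv2.COLOR_RGB2HSV).astype(int)
def near(c,r): return np.hypot(W[...,0]-c[0],W[...,1]-c[1])<r
def circ(m):
    q=W[m][:,:2].astype(np.float32); c,r=cv2.minEnclosingCircle(q); return np.array(c).round(1),round(2*r,1),q.mean(0).round(1),q.ptp(0).round(1) if hasattr(q,'ptp') else np.ptp(q,0).round(1),len(q)
print("yellow",circ(near((407,198),40)&(H>92)&(H<115)))
print("black",circ(near((467,66),40)&(H>97)&(H<115)))
print("mill",circ(near((456,-68),40)&(H>200)&(H<220)))
print("white",circ(near((603,-122),40)&(H>95)&(H<115)))
print("turq",circ(near((383,29),40)&(H>95)&(H<115)))
print("red",circ(near((386,346),60)&(H>15)&(H<115)), H[near((386,346),40)].max())
L=near((410,-208),60)&(H>15)&(H<70); q=W[L][:,:2].astype(np.float32);print("lemon",circ(L),cv2.minAreaRect(q))
rk=near((600,-122),140)&(H>25)&(H<60); q=W[rk][:,:2].astype(np.float32);print("rack",cv2.minAreaRect(q),cv2.boxPoints(cv2.minAreaRect(q)).round(0).tolist())
# back board: height >42
b=near((600,-122),140)&(H>44)&(H<56);print("rack tall pts",W[b].min(0).round(0),W[b].max(0).round(0),W[b].mean(0).round(1))
# colour masks
def col(name,lo,hi,seed,z,erode=0):
    m=cv2.inRange(hsv.astype(np.uint8),lo,hi); m=cv2.morphologyEx(m,cv2.MORPH_OPEN,np.ones((2,2)))
    B,c,s=blob(m,np.array(seed)*.64); ct=max(cv2.findContours(B.astype(np.uint8),0,1)[0],key=cv2.contourArea).reshape(-1,2)
    Q=np.array([ray("top",u,v,z)[:2] for u,v in ct],np.float32)
    print(name,s,"circ",cv2.minEnclosingCircle(Q),"rect",cv2.minAreaRect(Q));return Q
col("saucer",(3,90,40),(16,255,150),(624,270),13)
col("fdish",(95,60,40),(115,255,255),(186,286),34)
Q=col("spoon",(5,120,60),(16,255,255),(585,358),7)
Q=col("rest",(0,0,60),(30,70,175),(310,245),5)
# spoon & rest by height
s=near((395,-340),110)&(H>6)&(H<25)&(cv2.inRange(hsv.astype(np.uint8),(3,100,40),(20,255,255))>0);q=W[s][:,:2];print("spoon",len(q),q.min(0),q.max(0),cv2.minAreaRect(q.astype(np.float32)))
rr=near((605,160),60)&(H>10)&(H<25);q=W[rr][:,:2].astype(np.float32);print("restrim",circ(rr))
rr=near((545,-375),60)&(H>9)&(H<25);print("saucerrim",circ(rr))
rr=near((540,370),100)&(H>29)&(H<45);print("dishrim",circ(rr))
m=near((605,160),170)&(cv2.inRange(hsv.astype(np.uint8),(0,0,60),(30,75,175))>0)
cv2.imwrite("/tmp/m.png",m.astype(np.uint8)*255)
E
```

```text
yellow (array([407.7, 201.1]), 44.8, array([407.6, 200.5], dtype=float32), array([42. , 42.5], dtype=float32), 254)
black (array([468.3,  67.1]), 40.0, array([468. ,  67.2], dtype=float32), array([39.8, 39.4], dtype=float32), 206)
mill (array([459. , -71.9]), 46.9, array([458.8, -71.4], dtype=float32), array([43.5, 45.5], dtype=float32), 328)
white (array([ 610.4, -123.9]), 46.3, array([ 609.8, -123.4], dtype=float32), array([45.3, 45.2], dtype=float32), 277)
turq (array([384.9,  29.9]), 40.4, array([384.7,  29.7], dtype=float32), array([37. , 39.4], dtype=float32), 214)
red (array([388.5, 352.7]), 62.4, array([387.8, 348.7], dtype=float32), array([60.6, 60.7], dtype=float32), 435) 49.02267092205207
lemon (array([ 410.4, -210.2]), 80.1, array([ 409.9, -208.3], dtype=float32), array([63.4, 65.6], dtype=float32), 523) ((410.4345397949219, -211.35662841796875), (66.14754486083984, 61.94607925415039), 88.10076904296875)
rack ((571.9532470703125, -130.20481872558594), (163.26637268066406, 224.78062438964844), 8.556455612182617) [[475.0, -31.0], [508.0, -253.0], [669.0, -229.0], [636.0, -7
[... 728 characters left out ...]
11.9024658203125, 129.37991333007812), 88.25914764404297) rect ((601.7376708984375, 131.37771606445312), (165.7945098876953, 112.29875946044922), 86.52316284179688)
spoon 372 [ 376.82928825 -437.4223693 ] [ 421.5349206  -280.42362305] ((397.6676025390625, -358.95855712890625), (157.06173706054688, 44.57066345214844), 88.41162872314453)
restrim (array([606.8, 160.4]), 108.4, array([602.1, 171.7], dtype=float32), array([104.8, 107.5], dtype=float32), 285)
saucerrim (array([ 545.5, -374.5]), 88.6, array([ 545.2, -378.2], dtype=float32), array([86.4, 86.1], dtype=float32), 303)
dishrim (array([538.3, 369.1]), 161.5, array([538.7, 376.4], dtype=float32), array([157.6, 160.6], dtype=float32), 478)
```

```bash
python3 - <<'E'
from h import *
f=np.load("/tmp/top.npz");p,d=f["p"],f["d"];W=cloud("top",d);H=W[...,2]
hsv=cv2.cvtColor(p,cv2.COLOR_RGB2HSV)
def near(c,r): return np.hypot(W[...,0]-c[0],W[...,1]-c[1])<r
rk=near((600,-122),140)&(H>28)&(H<56)&(W[...,0]>535)
k,l,s,ce=cv2.connectedComponentsWithStats(rk.astype(np.uint8)); j=1+s[1:,4].argmax()
q=W[l==j][:,:2].astype(np.float32);print("rack",cv2.minAreaRect(q),cv2.boxPoints(cv2.minAreaRect(q)).round(0).tolist())
L=near((410,-208),60)&(H>8)&(H<70); L=cv2.morphologyEx(L.astype(np.uint8),cv2.MORPH_OPEN,np.ones((3,3)))>0;q=W[L];q2=q[:,:2]
w,v=np.linalg.eigh(np.cov((q2).T));print("lemon",q2.mean(0),w**.5*4,v[:,1],[np.ptp(q2@v[:,i]).round(1) for i in (0,1)],[((q2@v[:,i]).max()+(q2@v[:,i]).min())/2 for i in (0,1)]@v.T)
lm=cv2.inRange(hsv,(22,110,60),(38,255,255));B,c,st=blob(lm,np.array((532,352))*.64)
ct=cv2.findContours(B.astype(np.uint8),0,1)[0][0].reshape(-1,2);Q=np.array([ray("top",u,v,29)[:2] for u,v in ct],np.float32);print(cv2.fitEllipse(Q))
# spoon axis
s=near((395,-358),110)&(H>6)&(H<30)&(cv2.inRange(hsv,(3,100,40),(20,255,255))>0);q=W[s][:,:2]
h=q[(q[:,1]<-335)];e=cv2.fitLine(h.astype(np.float32),cv2.DIST_HUBER,0,.01,.01).ravel();print("handle",e,"end y",q[:,1].min());b=q[q[:,1]>-328];print("bowl",b.min(0),b.max(0),(b.min(0)+b.max(0))/2)
# rest: dish rim circle
rr=near((605,160),70)&(H>9.5)&(H<22);rr=cv2.morphologyEx(rr.astype(np.uint8),cv2.MORPH_CLOSE,np.ones((2,2)))
k,l,s,ce=cv2.connectedComponentsWithStats(rr,connectivity=8);j=1+s[1:,4].argmax();q=W[l==j][:,:2];A=np.c_[2*q,np.ones(len(q))];c=np.linalg.lstsq(A,(q**2).sum(1),rcond=None)[0];print("rim lsq",c[:2],(c[2]+c[0]**2+c[1]**2)**.5,s[j])
m=cv2.inRange(hsv,(0,0,60),(30,75,175));B,cc,st=blob(m,np.array((310,245))*.64)
Q=W[B][:,:2];dd=Q-c[:2];r=np.hypot(*dd.T);t=Q[(r>55)&(r<115)];print("tongue n",len(t),t.mean(0),"dir",(t.mean(0)-c[:2])/np.linalg.norm(t.mean(0)-c[:2]),"maxr",r.max(), cv2.fitLine(t.astype(np.float32),cv2.DIST_HUBER,0,.01,.01).ravel())
E
```

```text
rack ((612.0673828125, -124.11365509033203), (81.68258666992188, 224.35018920898438), 8.109833717346191) [[556.0, -19.0], [587.0, -241.0], [668.0, -229.0], [637.0, -7.0]]
lemon [ 409.87869865 -208.24939499] [56.22407877 76.41711249] [-0.71407246 -0.7000718 ] [np.float64(55.2), np.float64(80.0)] [ 410.49391199 -210.33797239]
((410.71173095703125, -210.92926025390625), (52.64148712158203, 73.74850463867188), 137.19337463378906)
handle [ 3.4624763e-02  9.9940038e-01  3.9545950e+02 -3.8553406e+02] end y -437.422369299238
bowl [ 376.82928825 -326.77049485] [ 421.5349206  -280.42362305] [ 399.18210443 -303.59705895]
rim lsq [603.92088439 159.3692224 ] 47.67919875019949 [179 138  36  39 292]
tongue n 418 [631.13885099 104.1049015 ] dir [ 0.44182665 -0.89710044] maxr 269.9120075392998 [ 5.2423831e-02 -9.9862492e-01  6.3375421e+02  9.2563065e+01]
```

```bash
cat > to.py <<'E'
# python3 to.py x y z yaw : shift in tool axes (tool x at yaw deg, tool down) from the measured pose, and turn about tool z
import sys,numpy as np
from plant import env
from scipy.spatial.transform import Rotation as Ro
x,y,z,w=map(float,sys.argv[1:5]);o=env.get_obs();M=Ro.from_quat(o["ee_rot"]).as_matrix()
yaw=np.degrees(np.arctan2(M[1,0],M[0,0]));c,s=np.cos(np.radians(w)),np.sin(np.radians(w));D=np.array([x,y,z])-o["eef_pos"]
print("shift at target yaw",[round(D[0]*c+D[1]*s,1),round(D[0]*s-D[1]*c,1),round(-D[2],1)],"turn z",round(-(w-yaw),2),"tilt",M[:,2].round(4),"pos",o["eef_pos"].round(1),"F",o["contact_force"].round(1),"w",round(o["gripper_width"],1),"grip",round(o["grip_force"],1),"t",round(o["t"],1))
E
python3 -m jog '[[[0,0,0],[0,0,-7.07],-0.36],[[0,0,0],[0,0,-7.07],-0.36],[[0,0,0],[0,0,-7.07],-0.36],[[0,0,0],[0,0,-7.07],-0.36],[[0,0,0],[0,0,-7.07],-0.36],[[0,0,0],[0,0,-7.07],-0.36],[[0,0,0],[0,0,-7.07],-0.36],[[0,0,0],[0,0,-7.07],-0.36],[[0,0,0],[0,0,-7.07],-0.36],[[0,0,0],[0,0,-7.07],-0.36],[[0,0,0],[0,0,-7.07],-0.36],[[0,0,0],[0,0,0],-0.36]]' 20
python3 to.py 407.7 200.8 200 98
```

```text
t: 1.1
eef_pos: [198.1, -539.5, 238.2]
ee_rot: [0.655, 0.756, 0.0, -0.0]
contact_force: [0.2, 0.4, -0.3]
gripper_width: 60.0
grip_force: 0.0
shift at target yaw [np.float64(704.0), np.float64(310.6), np.float64(38.2)] turn z 0.18 tilt [-2.e-04  9.e-04 -1.e+00] pos [ 198.1 -539.5  238.2] F [ 0.2  0.4 -0.3] w 60.0 grip 0.0 t 1.1
```

```bash
python3 -m jog '[[[35.2,15.5,0],[0,0,0],-0.36],[[35.2,15.5,0],[0,0,0],-0.36],[[35.2,15.5,0],[0,0,0],-0.36],[[35.2,15.5,0],[0,0,0],-0.36],[[35.2,15.5,0],[0,0,0],-0.36],[[35.2,15.5,0],[0,0,0],-0.36],[[35.2,15.5,0],[0,0,0],-0.36],[[35.2,15.5,0],[0,0,0],-0.36],[[35.2,15.5,0],[0,0,0],-0.36],[[35.2,15.5,0],[0,0,0],-0.36],[[35.2,15.5,0],[0,0,0],-0.36],[[35.2,15.5,0],[0,0,0],-0.36],[[35.2,15.5,0],[0,0,0],-0.36],[[35.2,15.5,0],[0,0,0],-0.36],[[35.2,15.5,0],[0,0,0],-0.36],[[35.2,15.5,0],[0,0,0],-0.36],[[35.2,15.5,0],[0,0,0],-0.36],[[35.2,15.5,0],[0,0,0],-0.36],[[35.2,15.5,0],[0,0,0],-0.36],[[35.2,15.5,0],[0,0,0],-0.36]]'
python3 to.py 407.7 200.8 56 98
```

```text
t: 2.77
eef_pos: [408.0, 202.5, 238.6]
ee_rot: [0.658, 0.753, 0.0, 0.0]
contact_force: [-0.8, 0.0, 0.7]
gripper_width: 59.7
grip_force: 0.0
shift at target yaw [np.float64(-1.7), np.float64(-0.5), np.float64(182.6)] turn z -0.28 tilt [ 3.e-04 -1.e-04 -1.e+00] pos [408.  202.5 238.6] F [-0.8  0.   0.7] w 59.7 grip 0.0 t 2.8
```

```bash
python3 -m jog '[[[-1.7,-0.5,30],[0,0,0],-0.36],[[0,0,32],[0,0,0],-0.36],[[0,0,32],[0,0,0],-0.36],[[0,0,32],[0,0,0],-0.36],[[0,0,30],[0,0,0],-0.36],[[0,0,18],[0,0,0],-0.36],[[0,0,8.5],[0,0,0],-0.36],[[0,0,0],[0,0,0],-0.36],[[0,0,0],[0,0,0],0.2],[[0,0,0],[0,0,0],0.2],[[0,0,0],[0,0,0],0.2],[[0,0,0],[0,0,0],0.2],[[0,0,0],[0,0,0],0.2]]' 20
python3 to.py 602 -53 215 98
```

```text
t: 3.85
eef_pos: [408.9, 198.7, 57.4]
ee_rot: [0.657, 0.754, 0.001, 0.001]
contact_force: [-0.4, -0.8, 3.7]
gripper_width: 46.5
grip_force: 19.1
shift at target yaw [np.float64(-276.1), np.float64(156.2), np.float64(-157.6)] turn z -0.08 tilt [ 2.6e-03  5.0e-04 -1.0e+00] pos [408.9 198.7  57.4] F [-0.4 -0.8  3.7] w 46.5 grip 19.1 t 3.9
```

```bash
python3 -m jog '[[[0,0,-15],[0,0,0],0.2],[[0,0,-30],[0,0,0],0.2],[[0,0,-30],[0,0,0],0.2],[[0,0,-30],[0,0,0],0.2],[[0,0,-30],[0,0,0],0.2],[[0,0,-15],[0,0,0],0.2],[[-13.6,7.8,-8],[0,0,0],0.2],[[-27.6,15.6,0],[0,0,0],0.2],[[-27.6,15.6,0],[0,0,0],0.2],[[-27.6,15.6,0],[0,0,0],0.2],[[-27.6,15.6,0],[0,0,0],0.2],[[-27.6,15.6,0],[0,0,0],0.2],[[-27.6,15.6,0],[0,0,0],0.2],[[-27.6,15.6,0],[0,0,0],0.2],[[-27.6,15.6,0],[0,0,0],0.2],[[-27.6,15.6,0],[0,0,0],0.2],[[-14,8,0],[0,0,0],0.2],[[0,0,0],[0,0,0],0.2]]'
python3 to.py 602 -53 66 98; python3 - <<'E'
from h import *
for n in ("top","side"):
    p,d=frame(n); cv2.imwrite(f"pics/{n}1.png",cv2.resize(p[60:300,140:440,::-1],(800,600)) if n=="side" else p[...,::-1])
E
```

```text
t: 5.35
eef_pos: [602.1, -56.5, 214.2]
ee_rot: [0.658, 0.753, -0.0, 0.001]
contact_force: [-0.5, 0.2, -0.3]
gripper_width: 46.7
grip_force: 19.1
shift at target yaw [np.float64(3.5), np.float64(0.4), np.float64(148.2)] turn z -0.27 tilt [ 0.001 -0.001 -1.   ] pos [602.1 -56.5 214.2] F [-0.5  0.2 -0.3] w 46.7 grip 19.1 t 5.3
```

View pics/side1.png

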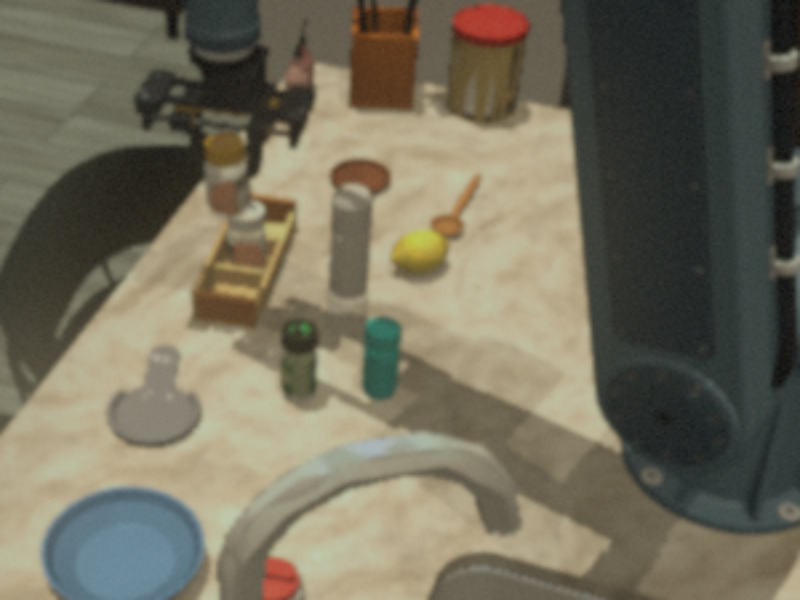

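The side crop shows the yellow jar held upright at (227,175) beyond the white jar at (247,235). The arm is clear of the mill at (350,240), so I lower the jar.

```bash
python3 -m jog '[[[1.5,0.4,20],[0,0,0],0.2],[[0,0,28],[0,0,0],0.2],[[0,0,28],[0,0,0],0.2],[[0,0,28],[0,0,0],0.2],[[0,0,20],[0,0,0],0.2],[[0,0,12],[0,0,0],0.2],[[0,0,6],[0,0,0],0.2],[[0,0,3],[0,0,0],0.2],[[0,0,1],[0,0,0],0.2],[[0,0,0.5],[0,0,0],0.2],[[0,0,0],[0,0,0],0.2],[[0,0,0],[0,0,0],0.2]]'
python3 to.py 602 -55 65 98
```

```text
t: 6.45
eef_pos: [601.6, -52.0, 68.9]
ee_rot: [0.657, 0.754, 0.0, 0.001]
contact_force: [0.1, 1.1, -1.4]
gripper_width: 46.5
grip_force: 19.1
shift at target yaw [np.float64(-3.0), np.float64(0.0), np.float64(3.9)] turn z -0.08 tilt [ 1.9e-03 -5.0e-04 -1.0e+00] pos [601.6 -52.   68.9] F [ 0.1  1.1 -1.4] w 46.5 grip 19.1 t 6.5
```

```bash
python3 -m jog '[[[0,0,1],[0,0,0],0.2],[[0,0,1],[0,0,0],0.2],[[0,0,0],[0,0,0],0.2],[[0,0,0],[0,0,0],0.2]]'
python3 to.py 602 -55 65 98
```

```text
t: 6.78
eef_pos: [600.7, -51.8, 65.7]
ee_rot: [0.657, 0.754, -0.0, -0.0]
contact_force: [0.2, -0.4, -1.5]
gripper_width: 46.9
grip_force: 19.1
shift at target yaw [np.float64(-3.3), np.float64(0.8), np.float64(0.7)] turn z -0.08 tilt [-2.e-04  0.e+00 -1.e+00] pos [600.7 -51.8  65.7] F [ 0.2 -0.4 -1.5] w 46.9 grip 19.1 t 6.8
```

```bash
python3 -m jog '[[[0,0,0.7],[0,0,0],0.2],[[0,0,0.6],[0,0,0],0.2],[[0,0,0],[0,0,0],0.2]]'; python3 -m jog '[[[0,0,0.7],[0,0,0],0.2],[[0,0,0],[0,0,0],0.2]]';  python3 -m jog '[[[0,0,0.5],[0,0,0],0.2],[[0,0,0],[0,0,0],0.2]]' 
```

```text
t: 7.03
eef_pos: [601.0, -52.1, 65.5]
ee_rot: [0.657, 0.754, -0.0, 0.0]
contact_force: [-2.9, -0.8, 6.9]
gripper_width: 46.7
grip_force: 19.1
t: 7.2
eef_pos: [601.1, -52.2, 65.4]
ee_rot: [0.656, 0.754, -0.0, 0.0]
contact_force: [-5.5, 0.1, 11.8]
gripper_width: 46.4
grip_force: 19.2
t: 7.37
eef_pos: [601.1, -52.3, 65.4]
ee_rot: [0.656, 0.754, -0.0, 0.0]
contact_force: [-7.3, -1.0, 14.2]
gripper_width: 46.9
grip_force: 19.2
```

```bash
python3 -m jog '[[[0,0,-1],[0,0,0],-0.36],[[0,0,0],[0,0,0],-0.36],[[0,0,0],[0,0,0],-0.36],[[0,0,-8],[0,0,0],-0.36],[[0,0,-15],[0,0,0],-0.36],[[0,0,-30],[0,0,0],-0.36],[[0,0,-30],[0,0,0],-0.36],[[0,0,-30],[0,0,0],-0.36],[[0,0,-20],[0,0,0],-0.36],[[0,0,0],[0,0,0],-0.36]]'
python3 to.py 468.3 67.1 55 98
```

```text
t: 8.2
eef_pos: [603.8, -52.5, 203.3]
ee_rot: [0.656, 0.754, 0.002, 0.004]
contact_force: [0.2, 0.2, 0.7]
gripper_width: 60.1
grip_force: 0.0
shift at target yaw [np.float64(137.3), np.float64(-117.5), np.float64(148.3)] turn z -0.06 tilt [ 0.0091 -0.0025 -1.    ] pos [603.8 -52.5 203.3] F [0.2 0.2 0.7] w 60.1 grip 0.0 t 8.2
```

```bash
python3 -m jog '[[[22.8,-19.6,0],[0,0,0],-0.36],[[22.8,-19.6,0],[0,0,0],-0.36],[[22.8,-19.6,0],[0,0,0],-0.36],[[22.8,-19.6,0],[0,0,0],-0.36],[[22.8,-19.6,0],[0,0,0],-0.36],[[22.8,-19.6,0],[0,0,0],-0.36],[[0,0,0],[0,0,0],-0.36],[[0,0,0],[0,0,0],-0.36]]'
python3 to.py 468.3 67.1 55 98
```

```text
t: 8.87
eef_pos: [464.5, 68.3, 196.8]
ee_rot: [0.656, 0.755, -0.0, -0.0]
contact_force: [0.2, 0.1, -0.1]
gripper_width: 60.2
grip_force: 0.0
shift at target yaw [np.float64(-1.7), np.float64(3.6), np.float64(141.8)] turn z 0.04 tilt [-4.e-04 -0.e+00 -1.e+00] pos [464.5  68.3 196.8] F [ 0.2  0.1 -0.1] w 60.2 grip 0.0 t 8.9
```

```bash
python3 -m jog '[[[-1.7,3.2,15],[0,0,0],-0.36],[[0,0,28],[0,0,0],-0.36],[[0,0,28],[0,0,0],-0.36],[[0,0,28],[0,0,0],-0.36],[[0,0,22],[0,0,0],-0.36],[[0,0,13],[0,0,0],-0.36],[[0,0,6],[0,0,0],-0.36],[[0,0,0],[0,0,0],-0.36],[[0,0,0],[0,0,0],0.3],[[0,0,0],[0,0,0],0.3],[[0,0,0],[0,0,0],0.3],[[0,0,0],[0,0,0],0.3],[[0,0,0],[0,0,0],0.3],[[0,0,0],[0,0,0],0.3]]' 20
python3 to.py 622 -195.3 215 98
```

```text
t: 10.03
eef_pos: [469.8, 66.1, 58.3]
ee_rot: [0.656, 0.754, 0.001, 0.001]
contact_force: [-0.4, -1.5, 5.7]
gripper_width: 39.7
grip_force: 20.0
shift at target yaw [np.float64(-280.0), np.float64(114.4), np.float64(-156.7)] turn z -0.06 tilt [ 2.e-03 -4.e-04 -1.e+00] pos [469.8  66.1  58.3] F [-0.4 -1.5  5.7] w 39.7 grip 20.0 t 10.0
```

```bash
python3 -m jog '[[[0,0,-15],[0,0,0],0.3],[[0,0,-30],[0,0,0],0.3],[[0,0,-30],[0,0,0],0.3],[[0,0,-30],[0,0,0],0.3],[[0,0,-30],[0,0,0],0.3],[[0,0,-22],[0,0,0],0.3],[[-14,5.7,0],[0,0,0],0.3],[[-28,11.4,0],[0,0,0],0.3],[[-28,11.4,0],[0,0,0],0.3],[[-28,11.4,0],[0,0,0],0.3],[[-28,11.4,0],[0,0,0],0.3],[[-28,11.4,0],[0,0,0],0.3],[[-28,11.4,0],[0,0,0],0.3],[[-28,11.4,0],[0,0,0],0.3],[[-28,11.4,0],[0,0,0],0.3],[[-28,11.4,0],[0,0,0],0.3],[[-14,5.7,0],[0,0,0],0.3],[[0,0,0],[0,0,0],0.3],[[0,0,0],[0,0,0],0.3]]'
python3 to.py 622 -195.3 66 98; python3 - <<'E'
from h import *
p,d=frame("top"); W=cloud("top",d);H=W[...,2]
m=(np.hypot(W[...,0]-602,W[...,1]+53)<35)&(H>95)&(H<125); print("yellow cap?",m.sum(), W[m].mean(0) if m.any() else "")
cv2.imwrite("pics/top2.png",p[...,::-1])
E
```

```text
t: 11.62
eef_pos: [620.1, -195.6, 213.5]
ee_rot: [0.657, 0.754, 0.0, -0.001]
contact_force: [0.1, 0.3, -1.7]
gripper_width: 39.9
grip_force: 20.0
shift at target yaw [np.float64(0.1), np.float64(1.9), np.float64(147.5)] turn z -0.14 tilt [-1.e-03  9.e-04 -1.e+00] pos [ 620.1 -195.6  213.5] F [ 0.1  0.3 -1.7] w 39.9 grip 20.0 t 11.6
yellow cap? 261 [598.44902291 -49.11206027 108.91913155]
```

```bash
python3 -m jog '[[[-1.5,3,20],[0,0,0],0.3],[[0,0,28],[0,0,0],0.3],[[0,0,28],[0,0,0],0.3],[[0,0,28],[0,0,0],0.3],[[0,0,20],[0,0,0],0.3],[[0,0,10],[0,0,0],0.3],[[0,0,5],[0,0,0],0.3],[[0,0,2],[0,0,0],0.3],[[0,0,1],[0,0,0],0.3],[[0,0,0.5],[0,0,0],0.3],[[0,0,0],[0,0,0],0.3],[[0,0,0],[0,0,0],0.3]]'; python3 -m jog '[[[0,0,1],[0,0,0],0.3],[[0,0,1],[0,0,0],0.3],[[0,0,0],[0,0,0],0.3]]';python3 -m jog '[[[0,0,1],[0,0,0],0.3],[[0,0,0],[0,0,0],0.3]]'
python3 to.py 622 -195.3 66 98
```

```text
t: 12.67
eef_pos: [624.2, -196.8, 73.0]
ee_rot: [0.657, 0.754, 0.0, 0.001]
contact_force: [-0.5, 0.5, -1.1]
gripper_width: 39.5
grip_force: 20.0
t: 12.92
eef_pos: [623.5, -196.5, 69.7]
ee_rot: [0.657, 0.754, -0.0, -0.0]
contact_force: [0.1, 0.3, -1.6]
gripper_width: 39.6
grip_force: 20.0
t: 13.08
eef_pos: [623.4, -196.4, 68.5]
ee_rot: [0.657, 0.754, -0.0, -0.0]
contact_force: [-0.5, 0.4, -2.7]
gripper_width: 39.8
grip_force: 20.0
shift at target yaw [np.float64(1.3), np.float64(-1.3), np.float64(2.5)] turn z -0.07 tilt [-3.e-04  1.e-04 -1.e+00] pos [ 623.4 -196.4   68.5] F [-0.5  0.4 -2.7] w 39.8 grip 20.0 t 13.1
```

```bash
python3 -m jog '[[[0,0,1],[0,0,0],0.3],[[0,0,0.7],[0,0,0],0.3],[[0,0,0],[0,0,0],0.3]]';python3 -m jog '[[[0,0,1],[0,0,0],0.3],[[0,0,0],[0,0,0],0.3]]'; python3 -m jog '[[[0,0,0.7],[0,0,0],0.3],[[0,0,0],[0,0,0],0.3]]'
```

```text
t: 13.33
eef_pos: [623.4, -196.4, 66.7]
ee_rot: [0.657, 0.754, -0.0, -0.0]
contact_force: [0.6, 0.3, -0.6]
gripper_width: 40.1
grip_force: 20.0
t: 13.5
eef_pos: [623.7, -196.6, 66.3]
ee_rot: [0.657, 0.754, 0.0, 0.0]
contact_force: [-0.7, -0.6, 1.8]
gripper_width: 40.2
grip_force: 20.0
t: 13.67
eef_pos: [623.8, -196.6, 66.3]
ee_rot: [0.657, 0.754, -0.0, 0.0]
contact_force: [-2.7, 0.4, 6.2]
gripper_width: 39.8
grip_force: 20.0
```

```bash
python3 -m jog '[[[0,0,-0.8],[0,0,0],-0.36],[[0,0,0],[0,0,0],-0.36],[[0,0,0],[0,0,0],-0.36],[[0,0,-8],[0,0,0],-0.36],[[0,0,-15],[0,0,0],-0.36],[[0,0,-30],[0,0,0],-0.36],[[0,0,-30],[0,0,0],-0.36],[[0,0,-30],[0,0,0],-0.36],[[0,0,-30],[0,0,0],-0.36],[[0,0,-25],[0,0,0],-0.36],[[0,0,0],[0,0,0],-0.36],[[0,0,0],[0,0,0],-0.36]]'
python3 to.py 459 -72 240 98;  python3 - <<'E'
from h import *
p,d=frame("top"); W=cloud("top",d);H=W[...,2]
for n,c,z in (("y",(600,-51),108),("b",(622,-195),113),("w",(610,-124),106),("mill",(459,-72),209)):
    m=(np.hypot(W[...,0]-c[0],W[...,1]-c[1])<35)&(abs(H-z)<10); print(n,m.sum(), W[m].mean(0).round(1) if m.any() else "")
E
```

```text
t: 14.67
eef_pos: [624.6, -196.9, 236.8]
ee_rot: [0.657, 0.754, 0.001, 0.002]
contact_force: [0.7, -0.4, -0.9]
gripper_width: 60.2
grip_force: 0.0
shift at target yaw [np.float64(146.8), np.float64(-146.6), np.float64(-3.2)] turn z -0.07 tilt [ 0.0041 -0.0021 -1.    ] pos [ 624.6 -196.9  236.8] F [ 0.7 -0.4 -0.9] w 60.2 grip 0.0 t 14.7
y 254 [598.9 -49.  108.9]
b 131 [ 629.8 -193.4  114.5]
w 149 [ 614.2 -115.6  106.5]
mill 13 [470.3 -54.2 204. ]
```

```bash
python3 -m jog '[[[21,-21,0],[0,0,0],-0.5],[[21,-21,0],[0,0,0],-0.5],[[21,-21,0],[0,0,0],-0.5],[[21,-21,0],[0,0,0],-0.5],[[21,-21,0],[0,0,0],-0.5],[[21,-21,0],[0,0,0],-0.5],[[19,-19,0],[0,0,0],-0.5],[[0,0,0],[0,0,0],-0.5],[[0,0,0],[0,0,0],-0.5]]'
python3 to.py 461 -73.5 165 98
```

```text
t: 15.47
eef_pos: [458.7, -71.9, 232.9]
ee_rot: [0.656, 0.755, -0.0, -0.001]
contact_force: [-0.3, 0.1, -0.3]
gripper_width: 65.9
grip_force: 0.0
shift at target yaw [np.float64(-1.9), np.float64(2.0), np.float64(67.9)] turn z -0.02 tilt [-1.8e-03  7.0e-04 -1.0e+00] pos [458.7 -71.9 232.9] F [-0.3  0.1 -0.3] w 65.9 grip 0.0 t 15.5
```

```bash
python3 -m jog '[[[-1.9,2,6],[0,0,0],-0.5],[[0,0,16],[0,0,0],-0.5],[[0,0,18],[0,0,0],-0.5],[[0,0,16],[0,0,0],-0.5],[[0,0,8],[0,0,0],-0.5],[[0,0,4],[0,0,0],-0.5],[[0,0,0],[0,0,0],-0.5],[[0,0,0],[0,0,0],-0.2],[[0,0,0],[0,0,0],-0.1],[[0,0,0],[0,0,0],0.2],[[0,0,0],[0,0,0],0.2],[[0,0,0],[0,0,0],0.2],[[0,0,0],[0,0,0],0.2]]' 30
python3 to.py 461 -73.5 250 98
```

```text
t: 16.55
eef_pos: [462.5, -74.7, 166.9]
ee_rot: [0.657, 0.754, 0.0, 0.001]
contact_force: [-1.9, 0.1, 5.5]
gripper_width: 45.4
grip_force: 29.9
shift at target yaw [np.float64(1.4), np.float64(-1.3), np.float64(-83.1)] turn z -0.07 tilt [ 9.e-04 -7.e-04 -1.e+00] pos [462.5 -74.7 166.9] F [-1.9  0.1  5.5] w 45.4 grip 29.9 t 16.6
```

```bash
python3 -m jog '[[[0,0,-6],[0,0,0],0.2],[[0,0,-14],[0,0,0],0.2],[[0,0,-20],[0,0,0],0.2],[[0,0,-20],[0,0,0],0.2],[[0,0,-20],[0,0,0],0.2],[[0,0,-10],[0,0,0],0.2],[[0,0,0],[0,0,0],0.2]]'
python3 to.py 547.5 -377 257 98
python3 - <<'E'
from h import *
f=np.load("/tmp/top.npz");p,d=f["p"],f["d"];W=cloud("top",d);H=W[...,2]
def near(c,r): return np.hypot(W[...,0]-c[0],W[...,1]-c[1])<r
def lsq(q):
    for _ in range(3):
        A=np.c_[2*q,np.ones(len(q))];c=np.linalg.lstsq(A,(q**2).sum(1),rcond=None)[0];R=(c[2]+c[0]**2+c[1]**2)**.5
        e=abs(np.hypot(*(q-c[:2]).T)-R);q=q[e<3*np.median(e)+1]
    return c[:2].round(1),R.round(1),len(q)
print("saucer",lsq(W[near((544,-376),52)&(H>10)&(H<22)][:,:2]))
print("dish",lsq(W[near((538,369),95)&(H>30)&(H<45)][:,:2]))
print("rest",lsq(W[near((605,160),58)&(H>10.5)&(H<22)][:,:2]))
hsv=cv2.cvtColor(p,cv2.COLOR_RGB2HSV);u,v=int(624*.64),int(270*.64);b=hsv[v-25:v+26,u-25:u+26];print(b[25,::3].tolist())
# rest tongue: seed flood fill in Lab, print table vs rest
lab=cv2.cvtColor(p,cv2.COLOR_RGB2LAB);print("rest lab",lab[157,198],"tongue",lab[146,230],"table",lab[140,225],lab[155,232])
ch=lab[...,2].astype(int); m=(ch<139)&near((620,130),110); k,l,s,ce=cv2.connectedComponentsWithStats(m.astype(np.uint8));j=1+s[1:,4].argmax();q=W[l==j][:,:2];print(s[j]);print(np.ptp(q,0))
mm=(l==j);dd=q-[604,159.4];r=np.hypot(*dd.T);t=q[r>60];print(len(t),t.mean(0),cv2.minAreaRect(q.astype(np.float32)),cv2.fitLine(t.astype(np.float32),2,0,.01,.01).ravel(),r.max())
E
```

```text
t: 17.13
eef_pos: [463.3, -74.8, 258.3]
ee_rot: [0.656, 0.754, 0.001, 0.002]
contact_force: [1.5, -0.0, -3.3]
gripper_width: 45.4
grip_force: 29.9
shift at target yaw [np.float64(-311.0), np.float64(41.3), np.float64(1.3)] turn z -0.07 tilt [ 0.004  -0.0015 -1.    ] pos [463.3 -74.8 258.3] F [ 1.5 -0.  -3.3] w 45.4 grip 29.9 t 17.1
saucer (array([ 544.6, -374.6]), np.float64(39.9), 210)
dish (array([538.6, 368.3]), np.float64(76.9), 445)
rest (array([605.7, 161.4]), np.float64(49.0), 212)
[[32, 52, 188], [32, 53, 186], [31, 50, 185], [16, 100, 99], [12, 147, 90], [9, 141, 103], [12, 148, 105], [11, 149, 108], [11, 150, 104], [11, 149, 103], [12, 147, 106], [11, 145, 109], [11, 157, 107], [12, 135, 68], [20, 88, 154], [26, 60, 183], [27, 57, 182]]
rest lab [149 128 138] tongue [180 125 133] table [147 129 141] [174 129 150]
[ 179  138   59   38 1090]
[102.71612937 156.69991727]
144 [632.99166784  80.1425341 ] ((603.7042846679688, 133.6016082763672), (155.36228942871094, 101.7131118774414), 87.53506469726562) [ 2.2021338e-01 -9.7545171e-01  6.3299170e+02  8.0142532e+01] 111.37690312353034
```

```bash
python3 -m jog '[[[-10,1,0],[0,0,0],0.2],[[-20,3,0],[0,0,0],0.2],[[-25,3,0],[0,0,0],0.2],[[-25,3,0],[0,0,0],0.2],[[-25,3,0],[0,0,0],0.2],[[-25,4,0],[0,0,0],0.2],[[-25,4,0],[0,0,0],0.2],[[-25,4,0],[0,0,0],0.2],[[-25,4,0],[0,0,0],0.2],[[-25,3,0],[0,0,0],0.2],[[-25,3,0],[0,0,0],0.2],[[-25,3,0],[0,0,0],0.2],[[-20,2,0],[0,0,0],0.2],[[-10,1,0],[0,0,0],0.2],[[0,0,0],[0,0,0],0.2],[[0,0,0],[0,0,0],0.2]]'
python3 to.py 546.6 -377 175 98
python3 - <<'E'
from h import *
p,d=frame("side"); cv2.imwrite("pics/side2.png",cv2.resize(p[40:240,190:400,::-1],(800,762))[:600])
E
```

```text
t: 18.47
eef_pos: [544.8, -375.4, 254.2]
ee_rot: [0.657, 0.754, 0.0, -0.002]
contact_force: [-0.7, 0.7, -3.3]
gripper_width: 45.2
grip_force: 29.9
shift at target yaw [np.float64(-1.8), np.float64(1.6), np.float64(79.2)] turn z -0.11 tilt [-0.0022  0.0027 -1.    ] pos [ 544.8 -375.4  254.2] F [-0.7  0.7 -3.3] w 45.2 grip 29.9 t 18.5
```

View pics/side2.png

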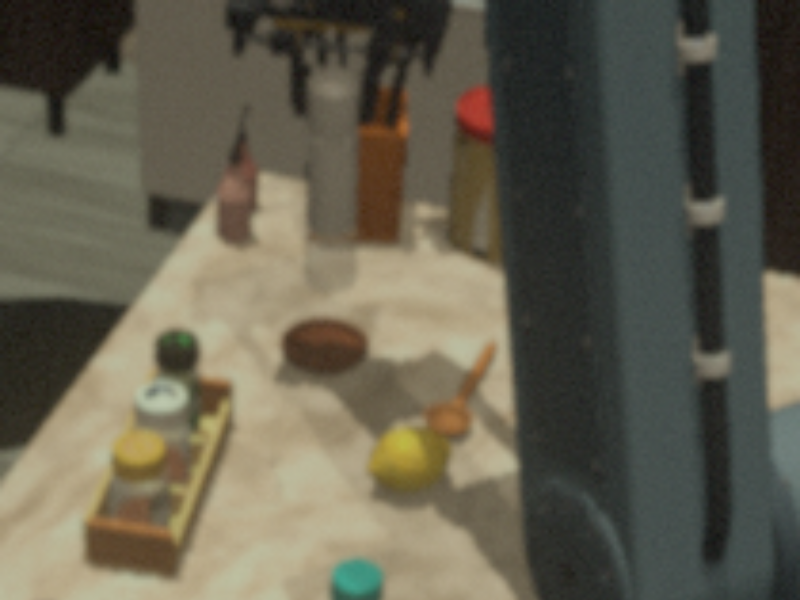

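The side crop shows all three jars standing in the rack at (140,450), (163,400) and (177,350). The mill hangs vertically at (333,180) above the saucer at (325,345), so I lower it.

```bash
python3 -m jog '[[[-1.5,1.5,10],[0,0,0],0.2],[[0,0,18],[0,0,0],0.2],[[0,0,20],[0,0,0],0.2],[[0,0,14],[0,0,0],0.2],[[0,0,8],[0,0,0],0.2],[[0,0,4],[0,0,0],0.2],[[0,0,0],[0,0,0],0.2],[[0,0,0],[0,0,0],0.2]]'; python3 -m jog '[[[0,0,2],[0,0,0],0.2],[[0,0,1],[0,0,0],0.2],[[0,0,0],[0,0,0],0.2]]'; python3 -m jog '[[[0,0,1],[0,0,0],0.2],[[0,0,0],[0,0,0],0.2]]'; python3 -m jog '[[[0,0,1],[0,0,0],0.2],[[0,0,0],[0,0,0],0.2]]'
```

```text
t: 19.18
eef_pos: [547.6, -377.2, 182.8]
ee_rot: [0.656, 0.754, 0.0, 0.001]
contact_force: [0.8, 0.2, -2.8]
gripper_width: 45.1
grip_force: 29.9
t: 19.43
eef_pos: [547.4, -377.3, 179.6]
ee_rot: [0.657, 0.754, -0.0, 0.0]
contact_force: [-0.2, -0.2, -3.1]
gripper_width: 45.5
grip_force: 29.9
t: 19.6
eef_pos: [547.3, -377.1, 178.2]
ee_rot: [0.657, 0.754, -0.0, 0.0]
contact_force: [-0.0, -0.3, -3.5]
gripper_width: 45.2
grip_force: 29.9
t: 19.77
eef_pos: [547.2, -377.1, 176.9]
ee_rot: [0.657, 0.754, 0.0, -0.0]
contact_force: [0.4, 0.4, -3.4]
gripper_width: 45.0
grip_force: 29.9
```

```bash
python3 -m jog '[[[0,0,1.5],[0,0,0],0.2],[[0,0,1],[0,0,0],0.2],[[0,0,0],[0,0,0],0.2]]'; python3 -m jog '[[[0,0,1],[0,0,0],0.2],[[0,0,0],[0,0,0],0.2]]'; python3 -m jog '[[[0,0,1],[0,0,0],0.2],[[0,0,0],[0,0,0],0.2]]';  python3 -m jog '[[[0,0,0.7],[0,0,0],0.2],[[0,0,0],[0,0,0],0.2]]'
```

```text
t: 20.02
eef_pos: [547.1, -377.0, 174.2]
ee_rot: [0.657, 0.754, 0.0, -0.0]
contact_force: [0.3, 0.7, -2.9]
gripper_width: 45.5
grip_force: 29.9
t: 20.18
eef_pos: [547.2, -377.0, 173.4]
ee_rot: [0.657, 0.754, 0.0, -0.0]
contact_force: [-0.4, 0.6, -3.1]
gripper_width: 45.4
grip_force: 29.9
t: 20.35
eef_pos: [547.2, -377.1, 172.4]
ee_rot: [0.657, 0.754, 0.0, -0.0]
contact_force: [-0.3, -0.1, -3.8]
gripper_width: 45.5
grip_force: 29.9
t: 20.52
eef_pos: [547.3, -377.2, 172.1]
ee_rot: [0.657, 0.754, -0.0, 0.0]
contact_force: [-0.5, -0.2, -2.9]
gripper_width: 45.2
grip_force: 29.9
```

```bash
python3 -m jog '[[[0,0,0.8],[0,0,0],0.2],[[0,0,0],[0,0,0],0.2]]'; python3 -m jog '[[[0,0,0.8],[0,0,0],0.2],[[0,0,0],[0,0,0],0.2]]';  python3 -m jog '[[[0,0,0.5],[0,0,0],0.2],[[0,0,0],[0,0,0],0.2]]'
```

```text
t: 20.68
eef_pos: [547.5, -377.6, 172.0]
ee_rot: [0.657, 0.754, -0.0, 0.001]
contact_force: [-1.2, -0.4, 2.8]
gripper_width: 45.0
grip_force: 29.9
t: 20.85
eef_pos: [547.6, -377.9, 171.9]
ee_rot: [0.657, 0.754, -0.0, 0.001]
contact_force: [-1.9, 0.3, 5.4]
gripper_width: 45.6
grip_force: 29.9
t: 21.02
eef_pos: [547.7, -378.1, 171.9]
ee_rot: [0.657, 0.754, -0.0, 0.001]
contact_force: [-2.2, 0.8, 6.9]
gripper_width: 45.3
grip_force: 29.9
```

```bash
python3 -m jog '[[[0,0,-0.8],[0,0,0],0],[[0,0,0],[0,0,0],-0.2],[[0,0,0],[0,0,0],-0.5],[[0,0,0],[0,0,0],-0.5],[[0,0,-5],[0,0,0],-0.5],[[0,0,-12],[0,0,0],-0.5],[[0,0,-20],[0,0,0],-0.5],[[0,0,-25],[0,0,0],-0.5],[[0,0,-12],[0,0,0],-0.5],[[0,0,-6],[0,0,0],-0.5],[[0,0,0],[0,0,0],-0.5]]'
python3 to.py 412.5 -213 255 45
```

```text
t: 21.93
eef_pos: [548.0, -377.7, 252.9]
ee_rot: [0.656, 0.754, -0.0, 0.002]
contact_force: [-0.3, -0.1, -0.8]
gripper_width: 66.1
grip_force: 0.0
shift at target yaw [np.float64(20.7), np.float64(-212.2), np.float64(-2.1)] turn z 52.93 tilt [ 0.0027 -0.0026 -1.    ] pos [ 548.  -377.7  252.9] F [-0.3 -0.1 -0.8] w 66.1 grip 0.0 t 21.9
```

```bash
python3 -m jog '[[[0,0,0],[0,0,6.62],-0.9],[[0,0,0],[0,0,6.62],-0.9],[[0,0,0],[0,0,6.62],-0.9],[[0,0,0],[0,0,6.62],-0.9],[[0,0,0],[0,0,6.62],-0.9],[[0,0,0],[0,0,6.62],-0.9],[[0,0,0],[0,0,6.62],-0.9],[[0,0,0],[0,0,6.62],-0.9],[[2.6,-26.5,0],[0,0,0],-0.9],[[2.6,-26.5,0],[0,0,0],-0.9],[[2.6,-26.5,0],[0,0,0],-0.9],[[2.6,-26.5,0],[0,0,0],-0.9],[[2.6,-26.5,0],[0,0,0],-0.9],[[2.6,-26.5,0],[0,0,0],-0.9],[[2.6,-26.5,0],[0,0,0],-0.9],[[2.6,-26.5,0],[0,0,0],-0.9],[[0,0,0],[0,0,0],-0.9],[[0,0,0],[0,0,0],-0.9]]'
python3 to.py 412.5 -213 10 45; python3 - <<'E'
from h import *
p,d=frame("top"); W=cloud("top",d);H=W[...,2]
m=(np.hypot(W[...,0]-546,W[...,1]+375)<45)&(H>200)&(H<230);print("mill",m.sum(),W[m].mean(0).round(1) if m.any() else "")
E
```

```text
t: 23.43
eef_pos: [411.5, -211.4, 249.8]
ee_rot: [0.924, 0.383, -0.0, -0.0]
contact_force: [-0.2, 0.6, 0.3]
gripper_width: 83.5
grip_force: 0.0
shift at target yaw [np.float64(-0.4), np.float64(1.8), np.float64(239.8)] turn z 0.0 tilt [-7.e-04  6.e-04 -1.e+00] pos [ 411.5 -211.4  249.8] F [-0.2  0.6  0.3] w 83.5 grip 0.0 t 23.4
mill 352 [ 542.8 -371.4  212.2]
```

```bash
python3 -m jog '[[[0,1.5,18],[0,0,0],-0.9],[[0,0,34],[0,0,0],-0.9],[[0,0,36],[0,0,0],-0.9],[[0,0,36],[0,0,0],-0.9],[[0,0,36],[0,0,0],-0.9],[[0,0,34],[0,0,0],-0.9],[[0,0,22],[0,0,0],-0.9],[[0,0,12],[0,0,0],-0.9],[[0,0,8],[0,0,0],-0.9],[[0,0,0],[0,0,0],-0.9],[[0,0,0],[0,0,0],-0.2],[[0,0,0],[0,0,0],0],[[0,0,0],[0,0,0],0],[[0,0,0],[0,0,0],0],[[0,0,0],[0,0,0],0],[[0,0,0],[0,0,0],0]]' 12
python3 to.py 412.5 -213 200 45
```

```text
t: 24.82
eef_pos: [413.8, -213.9, 15.4]
ee_rot: [0.924, 0.382, 0.0, 0.001]
contact_force: [-0.1, 1.0, 4.4]
gripper_width: 55.8
grip_force: 12.0
shift at target yaw [np.float64(-0.3), np.float64(-1.5), np.float64(-184.6)] turn z -0.03 tilt [ 0.0013 -0.0012 -1.    ] pos [ 413.8 -213.9   15.4] F [-0.1  1.   4.4] w 55.8 grip 12.0 t 24.8
```

```bash
python3 -m jog '[[[0,0,0],[0,0,0],-0.6],[[0,0,2],[0,0,0],-0.6],[[0,0,2],[0,0,0],-0.6],[[0,0,0],[0,0,0],-0.2],[[0,0,0],[0,0,0],0],[[0,0,0],[0,0,0],0],[[0,0,0],[0,0,0],0],[[0,0,0],[0,0,0],0],[[0,0,-5],[0,0,0],0],[[0,0,-15],[0,0,0],0],[[0,0,-30],[0,0,0],0],[[0,0,-35],[0,0,0],0],[[0,0,-35],[0,0,0],0],[[0,0,-30],[0,0,0],0],[[0,0,-20],[0,0,0],0],[[0,0,0],[0,0,0],0]]' 15
python3 to.py 540 366 185 45
```

```text
t: 26.15
eef_pos: [415.5, -215.4, 185.8]
ee_rot: [0.924, 0.383, 0.002, 0.004]
contact_force: [0.5, -0.8, -1.0]
gripper_width: 55.0
grip_force: 14.7
shift at target yaw [np.float64(499.1), np.float64(-323.1), np.float64(0.8)] turn z -0.02 tilt [ 0.0069 -0.0061 -1.    ] pos [ 415.5 -215.4  185.8] F [ 0.5 -0.8 -1. ] w 55.0 grip 14.7 t 26.1
```

```bash
python3 -m jog '[[[14,-9,0],[0,0,0],0],[[27.7,-18,0],[0,0,0],0],[[27.7,-18,0],[0,0,0],0],[[27.7,-18,0],[0,0,0],0],[[27.7,-18,0],[0,0,0],0],[[27.7,-18,0],[0,0,0],0],[[27.7,-18,0],[0,0,0],0],[[27.7,-18,0],[0,0,0],0],[[27.7,-18,0],[0,0,0],0],[[27.7,-18,0],[0,0,0],0],[[27.7,-18,0],[0,0,0],0],[[27.7,-18,0],[0,0,0],0],[[27.7,-18,0],[0,0,0],0],[[27.7,-18,0],[0,0,0],0],[[27.7,-18,0],[0,0,0],0],[[27.7,-18,0],[0,0,0],0],[[27.7,-18,0],[0,0,0],0],[[27.7,-18,0],[0,0,0],0],[[14,-9,0],[0,0,0],0],[[0,0,0],[0,0,0],0]]'
python3 to.py 540 366 18 45
```

```text
t: 27.82
eef_pos: [536.3, 371.4, 178.4]
ee_rot: [0.923, 0.384, -0.001, -0.0]
contact_force: [-0.1, -0.3, -0.4]
gripper_width: 55.6
grip_force: 14.7
shift at target yaw [np.float64(-1.2), np.float64(6.4), np.float64(160.4)] turn z 0.15 tilt [-1.9e-03  2.0e-04 -1.0e+00] pos [536.3 371.4 178.4] F [-0.1 -0.3 -0.4] w 55.6 grip 14.7 t 27.8
```

```bash
python3 -m jog '[[[-1,5,15],[0,0,0],0],[[0,0,28],[0,0,0],0],[[0,0,30],[0,0,0],0],[[0,0,30],[0,0,0],0],[[0,0,22],[0,0,0],0],[[0,0,14],[0,0,0],0],[[0,0,8],[0,0,0],0],[[0,0,4],[0,0,0],0],[[0,0,0],[0,0,0],0],[[0,0,0],[0,0,0],0]]'; python3 -m jog '[[[0,0,2],[0,0,0],0],[[0,0,0],[0,0,0],0]]'; python3 -m jog '[[[0,0,2],[0,0,0],0],[[0,0,0],[0,0,0],0]]'
```

```text
t: 28.65
eef_pos: [540.9, 364.4, 30.8]
ee_rot: [0.924, 0.382, 0.001, -0.0]
contact_force: [-0.7, -0.1, -0.1]
gripper_width: 55.2
grip_force: 14.7
t: 28.82
eef_pos: [540.9, 364.5, 28.8]
ee_rot: [0.924, 0.382, 0.001, -0.0]
contact_force: [0.4, -1.3, -1.1]
gripper_width: 55.2
grip_force: 14.7
t: 28.98
eef_pos: [540.2, 364.2, 25.9]
ee_rot: [0.924, 0.382, 0.0, -0.0]
contact_force: [-0.1, -0.4, -0.8]
gripper_width: 55.3
grip_force: 14.7
```

```bash
python3 -m jog '[[[0,0,2.5],[0,0,0],0],[[0,0,2],[0,0,0],0],[[0,0,0],[0,0,0],0]]'; python3 -m jog '[[[0,0,1.5],[0,0,0],0],[[0,0,0],[0,0,0],0]]'; python3 -m jog '[[[0,0,1.5],[0,0,0],0],[[0,0,0],[0,0,0],0]]'; python3 -m jog '[[[0,0,1.5],[0,0,0],0],[[0,0,0],[0,0,0],0]]'
```

```text
t: 29.23
eef_pos: [539.6, 363.9, 20.5]
ee_rot: [0.924, 0.382, -0.0, 0.0]
contact_force: [-0.4, -1.0, -1.6]
gripper_width: 55.4
grip_force: 14.7
t: 29.4
eef_pos: [539.8, 364.0, 19.2]
ee_rot: [0.924, 0.382, -0.0, 0.0]
contact_force: [-0.6, -0.3, -1.8]
gripper_width: 55.2
grip_force: 14.7
t: 29.57
eef_pos: [539.9, 364.0, 17.8]
ee_rot: [0.924, 0.382, -0.0, 0.0]
contact_force: [0.4, 0.5, -1.5]
gripper_width: 54.9
grip_force: 14.7
t: 29.73
eef_pos: [539.9, 364.0, 16.4]
ee_rot: [0.924, 0.382, -0.0, 0.0]
contact_force: [-0.2, -0.1, -1.5]
gripper_width: 55.3
grip_force: 14.7
```

```bash
python3 -m jog '[[[0,0,1],[0,0,0],0],[[0,0,0],[0,0,0],-0.35],[[0,0,0],[0,0,0],-0.5],[[0,0,0],[0,0,0],-0.65],[[0,0,0],[0,0,0],-0.65],[[0,0,-5],[0,0,0],-0.65],[[0,0,-12],[0,0,0],-0.65],[[0,0,-25],[0,0,0],-0.65],[[0,0,-35],[0,0,0],-0.65],[[0,0,-35],[0,0,0],-0.65],[[0,0,-35],[0,0,0],-0.65],[[0,0,-25],[0,0,0],-0.65],[[0,0,0],[0,0,0],-0.65]]'
python3 to.py 430 100 190 45
```

```text
t: 30.82
eef_pos: [543.6, 365.8, 196.8]
ee_rot: [0.924, 0.383, 0.007, -0.0]
contact_force: [0.5, -0.0, 1.1]
gripper_width: 72.7
grip_force: 0.0
shift at target yaw [np.float64(-268.3), np.float64(107.6), np.float64(6.8)] turn z -0.02 tilt [ 0.012   0.0053 -0.9999] pos [543.6 365.8 196.8] F [ 0.5 -0.   1.1] w 72.7 grip 0.0 t 30.8
```

```bash
python3 -m jog '[[[0,0,0],[0,0,-6.14],-0.6],[[0,0,0],[0,0,-6.14],-0.6],[[0,0,0],[0,0,-6.14],-0.6],[[0,0,0],[0,0,-6.14],-0.6],[[0,0,0],[0,0,-6.14],-0.6],[[0,0,0],[0,0,-6.14],-0.6],[[0,0,0],[0,0,-6.14],-0.6],[[0,0,0],[0,0,0],-0.6]]'
python3 to.py 398.2 -373.8 190 88
```

```text
t: 31.48
eef_pos: [539.9, 364.1, 188.0]
ee_rot: [0.718, 0.696, 0.0, -0.0]
contact_force: [0.6, 0.4, -0.4]
gripper_width: 70.6
grip_force: 0.0
shift at target yaw [np.float64(-742.4), np.float64(-115.8), np.float64(-2.0)] turn z 0.16 tilt [ 1.e-04  1.e-04 -1.e+00] pos [539.9 364.1 188. ] F [ 0.6  0.4 -0.4] w 70.6 grip 0.0 t 31.5
```

```bash
python3 -m jog '[[[-25,-4,0],[0,0,0],-0.6],[[-38,-6,0],[0,0,0],-0.6],[[-38,-6,0],[0,0,0],-0.6],[[-38,-6,0],[0,0,0],-0.6],[[-38,-6,0],[0,0,0],-0.6],[[-38,-6,0],[0,0,0],-0.6],[[-38,-6,0],[0,0,0],-0.6],[[-38,-6,0],[0,0,0],-0.6],[[-38,-6,0],[0,0,0],-0.6],[[-38,-6,0],[0,0,0],-0.6],[[-38,-6,0],[0,0,0],-0.6],[[-38,-6,0],[0,0,0],-0.6],[[-38,-6,0],[0,0,0],-0.6],[[-38,-6,0],[0,0,0],-0.6],[[-38,-6,0],[0,0,0],-0.6],[[-38,-6,0],[0,0,0],-0.6],[[-38,-6,0],[0,0,0],-0.6],[[-38,-6,0],[0,0,0],-0.6],[[-38,-6,0],[0,0,0],-0.6],[[-25,-4,0],[0,0,0],-0.6]]'
python3 -m jog '[[[0,0,0],[0,0,0],-0.6],[[0,0,0],[0,0,0],-0.6]]'
python3 to.py 398.2 -373.8 30 88; python3 - <<'E'
from h import *
p,d=frame("top"); np.savez("/tmp/top3.npz",p=p,d=d); W=cloud("top",d);H=W[...,2]
im=cv2.resize(p[125:195,165:255,::-1],(765,595),interpolation=cv2.INTER_CUBIC)
cv2.imwrite("pics/rest.png",im)
cv2.imwrite("pics/top3.png",cv2.resize(p[100:290,80:480,::-1],(800,380),interpolation=cv2.INTER_CUBIC))
m=(np.hypot(W[...,0]-539,W[...,1]-368)<75)&(H>42)&(H<75);print("lemon",m.sum(),W[m].mean(0),W[m].max(0))
E
```

```text
t: 33.15
eef_pos: [396.7, -368.7, 188.2]
ee_rot: [0.722, 0.692, -0.0, 0.001]
contact_force: [-0.1, 0.2, 0.7]
gripper_width: 70.4
grip_force: 0.0
t: 33.32
eef_pos: [397.2, -366.2, 187.6]
ee_rot: [0.722, 0.692, 0.0, -0.0]
contact_force: [-0.2, 0.3, -0.7]
gripper_width: 70.6
grip_force: 0.0
shift at target yaw [np.float64(-7.5), np.float64(1.3), np.float64(157.6)] turn z -0.36 tilt [-0.e+00  4.e-04 -1.e+00] pos [ 397.2 -366.2  187.6] F [-0.2  0.3 -0.7] w 70.6 grip 0.0 t 33.3
lemon 458 [538.3210606  357.40199768  55.69782123] [570.84199645 391.89003237  70.95054533]
```

View pics/rest.png

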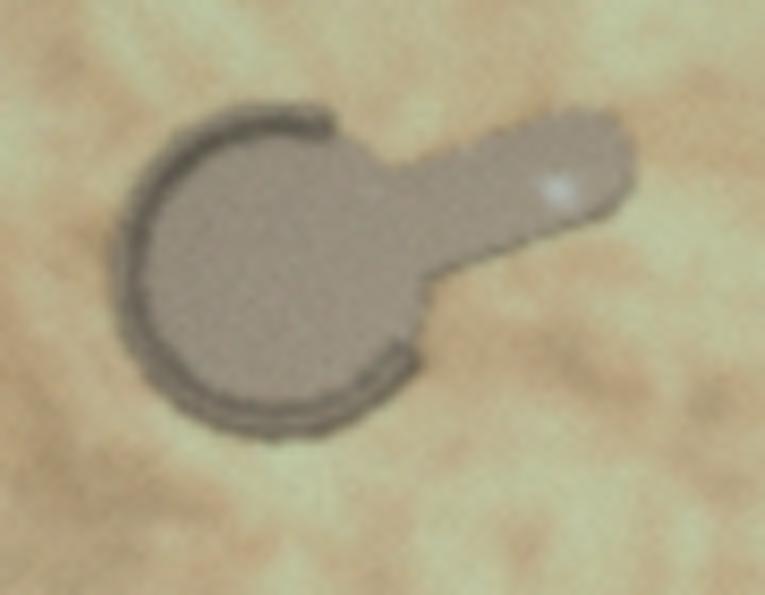

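View pics/top3.png

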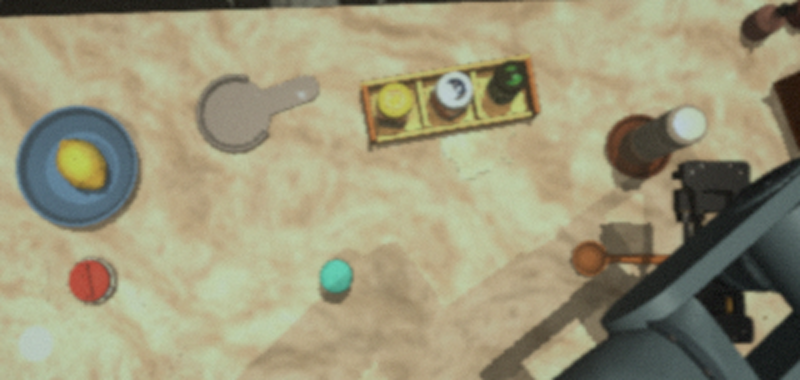

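The top crop shows:
- **Lemon:** in the bowl at (82,163).
- **Jars:** standing in the rack at (396,100), (454,92) and (508,80).
- **Mill:** in its saucer at (640,145), its top leaning outward only by perspective.
- **Spoon:** at (590,258), extending to the right.

The rest crop has the dish centre at about (279,270) and the tongue axis through about (572,165).

```bash
python3 -m jog '[[[-7.5,1.3,12],[0,0,0],-0.3],[[0,0,28],[0,0,0],-0.3],[[0,0,32],[0,0,0],-0.3],[[0,0,32],[0,0,0],-0.3],[[0,0,26],[0,0,0],-0.3],[[0,0,18],[0,0,0],-0.3],[[0,0,10],[0,0,0],-0.3],[[0,0,0],[0,0,0],-0.3],[[0,0,0],[0,0,0],-0.3]]'
python3 to.py 398.2 -373.8 3 88; python3 - <<'E'
from h import *
n=lambda x,y,z: ray("top",165+x/8.5,125+y/8.5,z)[:2]
c=n(279,270,9);e=n(572,165,5);u=(c-e)/np.linalg.norm(c-e);print("dish",c,"tongue",e,"x dir",u,np.degrees(np.arctan2(u[1],u[0])),np.linalg.norm(c-e))
a,b=n(410,165,5),n(530,120,5);print(np.degrees(np.arctan2(*(a-b)[::-1])));a,b=n(440,275,5),n(600,215,5);print(np.degrees(np.arctan2(*(a-b)[::-1])))
E
```

```text
t: 34.12
eef_pos: [399.3, -372.1, 30.0]
ee_rot: [0.719, 0.695, 0.0, -0.0]
contact_force: [0.5, -0.4, 0.7]
gripper_width: 57.7
grip_force: 0.0
shift at target yaw [np.float64(-1.8), np.float64(-1.1), np.float64(27.0)] turn z -0.02 tilt [-0.e+00  2.e-04 -1.e+00] pos [ 399.3 -372.1   30. ] F [ 0.5 -0.4  0.7] w 57.7 grip 0.0 t 34.1
dish [604.60792488 160.64516729] tongue [636.15310771  67.41085767] x dir [-0.32049549  0.94725004] 108.69289265607395 98.42629247484695
109.09592744140348
109.0664977544593
```

```bash
python3 -m jog '[[[-1,-1,10],[0,0,0],-0.3],[[0,0,9],[0,0,0],-0.3],[[0,0,4],[0,0,0],-0.3],[[0,0,2],[0,0,0],-0.3],[[0,0,0],[0,0,0],-0.3],[[0,0,0],[0,0,0],-0.3]]'
python3 to.py 398.2 -373.8 3 88; python3 -m jog '[[[0,0,0.5],[0,0,0],0.3],[[0,0,0],[0,0,0],0.5],[[0,0,0],[0,0,0],0.8],[[0,0,0],[0,0,0],0.8],[[0,0,0],[0,0,0],0.8],[[0,0,0],[0,0,0],0.8],[[0,0,0],[0,0,0],0.8]]' 20
python3 to.py 398.2 -373.8 3 88
```

```text
t: 34.62
eef_pos: [397.8, -373.9, 4.6]
ee_rot: [0.72, 0.694, 0.0, -0.0]
contact_force: [-0.6, 0.8, 0.9]
gripper_width: 57.5
grip_force: 0.0
shift at target yaw [np.float64(0.1), np.float64(0.4), np.float64(1.6)] turn z -0.06 tilt [-0.e+00  1.e-04 -1.e+00] pos [ 397.8 -373.9    4.6] F [-0.6  0.8  0.9] w 57.5 grip 0.0 t 34.6
t: 35.2
eef_pos: [397.8, -373.8, 4.2]
ee_rot: [0.72, 0.694, -0.0, -0.0]
contact_force: [0.1, -0.2, 1.1]
gripper_width: 12.6
grip_force: 20.0
shift at target yaw [np.float64(0.0), np.float64(0.4), np.float64(1.2)] turn z -0.05 tilt [-1.e-04 -0.e+00 -1.e+00] pos [ 397.8 -373.8    4.2] F [ 0.1 -0.2  1.1] w 12.6 grip 20.0 t 35.2
```

```bash
python3 -m jog '[[[0,0,0],[0,0,0],0.5],[[0,0,1],[0,0,0],0.5],[[0,0,1],[0,0,0],0.5],[[0,0,0],[0,0,0],0.5],[[0,0,0],[0,0,0],0.8],[[0,0,0],[0,0,0],0.8],[[0,0,0],[0,0,0],0.8],[[0,0,0],[0,0,0],0.8]]' 20
python3 -m jog '[[[0,0,-3],[0,0,0],0.8],[[0,0,-6],[0,0,0],0.8],[[0,0,-12],[0,0,0],0.8],[[0,0,-25],[0,0,0],0.8],[[0,0,-35],[0,0,0],0.8],[[0,0,-35],[0,0,0],0.8],[[0,0,-35],[0,0,0],0.8],[[0,0,-25],[0,0,0],0.8],[[0,0,-12],[0,0,0],0.8],[[0,0,0],[0,0,0],0.8],[[0,0,0],[0,0,0],0.8]]'
python3 to.py 500 0 190 109
python3 - <<'E'
from h import *
p,d=frame("side"); cv2.imwrite("pics/side3.png",cv2.resize(p[20:220,200:420,::-1],(800,727))[:600])
E
```

```text
t: 35.87
eef_pos: [397.8, -373.7, 2.1]
ee_rot: [0.72, 0.694, 0.0, -0.0]
contact_force: [0.1, 0.3, -0.6]
gripper_width: 13.4
grip_force: 20.0
t: 36.78
eef_pos: [397.8, -373.7, 190.2]
ee_rot: [0.72, 0.694, -0.0, 0.0]
contact_force: [-0.2, -0.3, -1.0]
gripper_width: 13.1
grip_force: 20.0
shift at target yaw [np.float64(320.0), np.float64(218.3), np.float64(0.2)] turn z -21.05 tilt [ 4.e-04 -6.e-04 -1.e+00] pos [ 397.8 -373.7  190.2] F [-0.2 -0.3 -1. ] w 13.1 grip 20.0 t 36.8
```

View pics/side3.png

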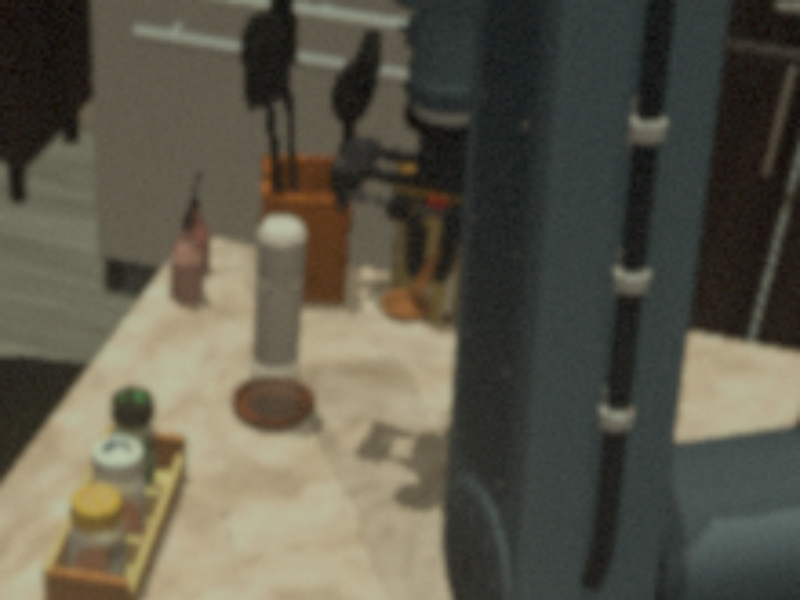

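The spoon is held, with its bowl at (408,303), and the mill stands upright in its saucer at (280,390). I carry the spoon over to the rest.

```bash
python3 -m jog '[[[0,0,0],[0,0,-7],0.8],[[0,0,0],[0,0,-7],0.8],[[0,0,0],[0,0,-7],0.8],[[12,12,0],[0,0,0],0.8],[[24.5,24.7,0],[0,0,0],0.8],[[24.5,24.7,0],[0,0,0],0.8],[[24.5,24.7,0],[0,0,0],0.8],[[24.5,24.7,0],[0,0,0],0.8],[[24.5,24.7,0],[0,0,0],0.8],[[24.5,24.7,0],[0,0,0],0.8],[[24.5,24.7,0],[0,0,0],0.8],[[24.5,24.7,0],[0,0,0],0.8],[[24.5,24.7,0],[0,0,0],0.8],[[24.5,24.7,0],[0,0,0],0.8],[[24.5,24.7,0],[0,0,0],0.8],[[24.5,24.7,0],[0,0,0],0.8],[[24.5,24.7,0],[0,0,0],0.8],[[24.5,24.7,0],[0,0,0],0.8],[[12,12,0],[0,0,0],0.8]]'
python3 -m jog '[[[0,0,0],[0,0,0],0.8],[[0,0,0],[0,0,0],0.8]]'
python3 to.py 629 94 100 109
```

```text
t: 38.42
eef_pos: [627.9, 97.0, 186.8]
ee_rot: [0.58, 0.814, -0.001, -0.002]
contact_force: [-0.8, -0.5, -0.4]
gripper_width: 13.0
grip_force: 20.0
t: 38.58
eef_pos: [627.0, 94.2, 187.0]
ee_rot: [0.58, 0.814, -0.002, -0.002]
contact_force: [0.2, 0.5, 0.3]
gripper_width: 13.2
grip_force: 20.0
shift at target yaw [np.float64(-0.9), np.float64(1.8), np.float64(87.0)] turn z 0.06 tilt [-5.e-03 -2.e-04 -1.e+00] pos [627.   94.2 187. ] F [0.2 0.5 0.3] w 13.2 grip 20.0 t 38.6
```

Lower to about z 60 and measure the spoon in the air.

```bash
python3 -m jog '[[[-0.9,1.8,15],[0,0,0],0.8],[[0,0,30],[0,0,0],0.8],[[0,0,35],[0,0,0],0.8],[[0,0,25],[0,0,0],0.8],[[0,0,15],[0,0,0],0.8],[[0,0,7],[0,0,0],0.8],[[0,0,0],[0,0,0],0.8],[[0,0,0],[0,0,0],0.8]]'
python3 to.py 629 94 7 109
python3 - <<'E'
from h import *
for n in ("top","side"):
    p,d=frame(n); W=cloud(n,d); hsv=cv2.cvtColor(p,cv2.COLOR_RGB2HSV)
    m=(cv2.inRange(hsv,(3,110,50),(18,255,255))>0)&(np.hypot(W[...,0]-615,W[...,1]-130)<130)&(W[...,2]>35)&(W[...,2]<110)
    q=W[m]; print(n,len(q))
    if len(q)<20: continue
    s=np.array([-.3256,.9455]); a=(q[:,:2]-[605,160.5])@s; b=(q[:,:2]-[605,160.5])@[s[1],-s[0]]
    print("along",np.percentile(a,[1,99]).round(1)); 
    for lo in range(-150,50,20):
        k=(a>=lo)&(a<lo+20)
        if k.sum()>3: print(lo,k.sum(),"lat",np.percentile(b[k],[5,50,95]).round(1),"z",np.median(q[k,2]).round(1))
    np.savez(f"/tmp/{n}4.npz",p=p,d=d)
    if n=="side":
        cv2.imwrite("pics/side4.png",cv2.resize(p[100:280,120:360,::-1],(800,600)))
E
```

```text
t: 39.25
eef_pos: [630.2, 92.3, 63.1]
ee_rot: [0.581, 0.814, -0.0, -0.0]
contact_force: [-0.2, -1.0, -0.4]
gripper_width: 13.3
grip_force: 20.0
shift at target yaw [np.float64(2.0), np.float64(-0.6), np.float64(56.1)] turn z -0.11 tilt [-7.e-04 -1.e-04 -1.e+00] pos [630.2  92.3  63.1] F [-0.2 -1.  -0.4] w 13.3 grip 20.0 t 39.2
top 212
along [-133.9   17.4]
-150 9 lat [-2.5  2.5  6.9] z 73.7
-130 7 lat [-2.  -0.3  4.6] z 73.3
-50 9 lat [-2.   2.7  5.8] z 73.6
-30 61 lat [-8.   3.9 17. ] z 72.0
-10 101 lat [-4.8 10.4 23.2] z 66.7
10 25 lat [-0.8  6.6 17.4] z 70.8
side 194
along [-112.5   24.3]
-130 4 lat [3.7 4.4 6.7] z 77.9
-110 10 lat [1.6 2.9 6. ] z 78.5
-90 13 lat [0.5 5.5 8.9] z 76.1
-70 18 lat [-5.2  0.9  7. ] z 77.5
-50 11 lat [-0.7  1.1  4.9] z 76.4
-30 54 lat [-10.8   2.6  17.5] z 74.1
-10 73 lat [-14.9   4.3  22. ] z 69.9
10 11 lat [-11.6  -0.4  14.5] z 75.9
```

View pics/side4.png

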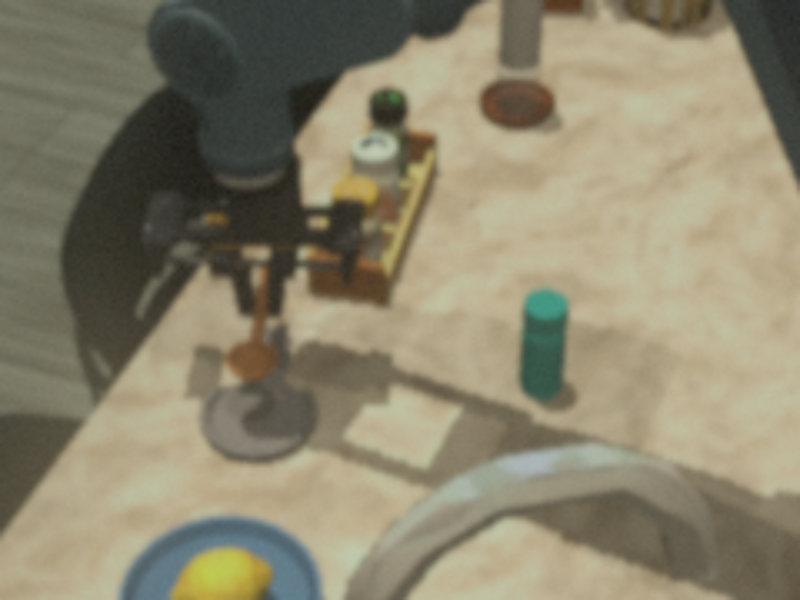

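The spoon hangs level above the rest, with its bowl at (253,360). It is within a few mm of the target, so I make a small sideways correction and lower it.

```bash
python3 -m jog '[[[1.5,-2.5,10],[0,0,0],0.8],[[0,0,15],[0,0,0],0.8],[[0,0,14],[0,0,0],0.8],[[0,0,8],[0,0,0],0.8],[[0,0,4],[0,0,0],0.8],[[0,0,0],[0,0,0],0.8],[[0,0,0],[0,0,0],0.8]]'; python3 -m jog '[[[0,0,1],[0,0,0],0.8],[[0,0,0],[0,0,0],0.8]]'; python3 -m jog '[[[0,0,1],[0,0,0],0.8],[[0,0,0],[0,0,0],0.8]]'
```

```text
t: 39.93
eef_pos: [627.6, 93.8, 12.1]
ee_rot: [0.581, 0.814, -0.0, -0.0]
contact_force: [0.2, 0.3, -0.5]
gripper_width: 13.0
grip_force: 20.0
t: 40.1
eef_pos: [628.1, 93.8, 11.7]
ee_rot: [0.581, 0.814, 0.0, 0.001]
contact_force: [-0.8, 0.3, -0.7]
gripper_width: 13.0
grip_force: 20.0
t: 40.27
eef_pos: [627.8, 93.7, 10.4]
ee_rot: [0.581, 0.814, 0.0, 0.0]
contact_force: [0.1, -0.1, 0.3]
gripper_width: 12.9
grip_force: 20.0
```

```bash
python3 -m jog '[[[0,0,0.8],[0,0,0],0.8],[[0,0,0.5],[0,0,0],0.8],[[0,0,0],[0,0,0],0.8]]'; python3 -m jog '[[[0,0,0.8],[0,0,0],0.8],[[0,0,0],[0,0,0],0.8]]'; python3 -m jog '[[[0,0,0.7],[0,0,0],0.8],[[0,0,0],[0,0,0],0.8]]'; python3 -m jog '[[[0,0,0.7],[0,0,0],0.8],[[0,0,0],[0,0,0],0.8]]'
```

```text
t: 40.52
eef_pos: [627.5, 93.7, 8.8]
ee_rot: [0.581, 0.814, -0.0, -0.0]
contact_force: [-1.3, 0.8, -0.6]
gripper_width: 13.1
grip_force: 20.0
t: 40.68
eef_pos: [627.5, 93.8, 7.9]
ee_rot: [0.581, 0.814, -0.0, -0.0]
contact_force: [0.3, 0.7, 0.3]
gripper_width: 12.9
grip_force: 20.0
t: 40.85
eef_pos: [627.5, 93.8, 7.2]
ee_rot: [0.581, 0.814, -0.0, -0.0]
contact_force: [0.2, 0.1, -0.1]
gripper_width: 12.7
grip_force: 20.0
t: 41.02
eef_pos: [627.6, 93.7, 7.0]
ee_rot: [0.581, 0.814, -0.0, -0.0]
contact_force: [-0.9, 0.0, 3.4]
gripper_width: 12.9
grip_force: 20.0
```

```bash
python3 -m jog '[[[0,0,-0.5],[0,0,0],0.5],[[0,0,0],[0,0,0],0.2],[[0,0,0],[0,0,0],0],[[0,0,0],[0,0,0],0],[[0,0,-4],[0,0,0],0],[[0,0,-10],[0,0,0],0],[[0,0,-25],[0,0,0],0],[[0,0,-35],[0,0,0],0],[[0,0,-35],[0,0,0],0],[[0,0,-40],[0,0,0],0],[[0,0,-40],[0,0,0],0],[[0,0,-30],[0,0,0],0],[[0,0,0],[0,0,0],0],[[-10,-20,0],[0,0,0],0],[[-10,-30,0],[0,0,0],0],[[-10,-30,0],[0,0,0],0],[[-10,-30,0],[0,0,0],0],[[-10,-20,0],[0,0,0],0],[[0,0,0],[0,0,0],0],[[0,0,0],[0,0,0],0]]'
python3 - <<'E'
from h import *
p,d=frame("top"); q,e=frame("side")
cv2.imwrite("pics/final.png",np.vstack([cv2.resize(p[90:290,80:480,::-1],(600,300)),cv2.resize(q[100:300,110:377,::-1],(400,300)) if 0 else cv2.resize(q[60:310,60:430,::-1],(600,300))]))
W=cloud("top",d);H=W[...,2];hsv=cv2.cvtColor(p,cv2.COLOR_RGB2HSV)
m=(cv2.inRange(hsv,(3,110,50),(18,255,255))>0)&(np.hypot(W[...,0]-615,W[...,1]-130)<130); r=W[m][:,:2]-[605,160.5]
s=np.array([-.3256,.9455]);a=r@s;b=r@[s[1],-s[0]];print("spoon along",a.min(),a.max(),"handle lat",[np.median(b[(a<l+20)&(a>l)]).round(1) for l in (-130,-100,-70,-45)],"bowl lat",np.percentile(b[a>-15],[2,98]))
E
```

```text
t: 42.68
eef_pos: [520.6, 3.7, 226.8]
ee_rot: [0.582, 0.813, 0.0, 0.001]
contact_force: [-0.5, -0.0, 0.9]
gripper_width: 44.1
grip_force: 0.0
spoon along -45.54284204680777 24.15422335213239 handle lat [np.float64(nan), np.float64(nan), np.float64(nan), np.float64(0.1)] bowl lat [-20.32921525  20.59115875]
  return _methods._mean(a, axis=axis, dtype=dtype,
  ret = ret.dtype.type(ret / rcount)
```

View pics/final.png

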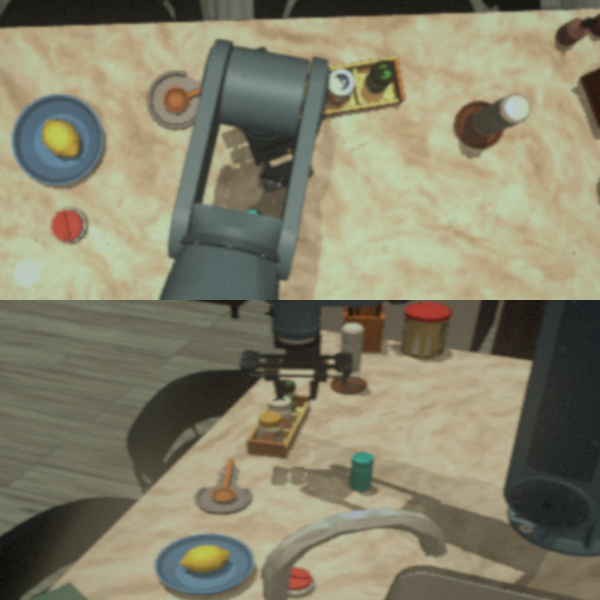

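The final views show everything in place:
- **Spoon:** bowl in the dish at top (177,100), handle along the tongue in the side view at (229,480).
- **Lemon:** in the bowl at (61,139).
- **Jars:** all three in the rack in the side view at (272,420).
- **Mill:** upright in its saucer in the side view at (350,385).
- **Look-alike:** the turquoise jar is untouched.

The arm is clear of everything.

```bash
python3 -c "
from plant import job
print(job.hand_in())"
```

```text
the job is handed in; nothing more can be done
None
```

I handed the job in after about 43 s of the allowed 144 s. The yellow- and black-capped jars stand in the rack, the mill in its saucer, the lemon is in the blue bowl and the spoon lies on its rest; nothing was knocked over and the white-capped and turquoise jars were left alone.

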